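# Lock the right clamping head into the bayonet socket and hold it

### The arm

A 7-joint arm with a two-finger parallel gripper is mounted at the origin on a cart in front of the work surface, level with it; the furniture and walls round the work are solid. World frame = base frame: x ahead of the robot, y to its left, z up, the work surface at z = 0. Lengths are in m, angles in rad, forces in N, time in s.
With the tool pointing down it reaches from about 0.35 to 0.9 m from the base axis. Payload 19.9 kg.
Tool frame: the origin (TCP) lies midway between the tips of the shut fingers; the grasp point (between the pads) lies 19 mm behind it; y points along the fingers, x is the direction in which the jaws open and shut, and the axes are right-handed (so a half turn about y gives the same grasp; the last joint's range is limited). The gripper opens to 85 mm and grips with 20 to 120 N. Pads are 22 mm wide; open, the fingers measure 114 mm over their backs; the gripper's body (76 mm by 85 mm) begins 54 mm behind the grasp point. The pads swing forward as they close: fully open they stand 13 mm farther back than shut.
Start: joints at [1.085, 0.417, -0.01, 1.614, 0.005, 1.111, -0.053], TCP at [0.268, -0.564, 0.204] pointing down, gripper open.
Joint ranges: [-2.81, 2.81], [-0.39, 2.02], [-1.27, 1.25], [0.06, 2.57], [-1.19, 4.33], [0.19, 2], [-2.82, 2.82]. Speed limits (rad/s): [1.89, 1.89, 2.39, 2.39, 3.01, 3.01, 3.01].

### API

Orientations are given as a unit quaternion [x, y, z, w].
In Python, from station import manip gives the robot as it stands. The module is installed in compiled form; this text tells all that it offers.
- The arm moves only by the tool jog_arm, never from a script. Its argument "motion" is a list of rows, each a list of 3 entries, a list of its own where there are three numbers: the shift along the tool's x, y, z in m, then the turn, a rotation vector about the tool's x, y, z in degrees, then the finger opening in m, from 0 to 0.0854. In form: [[[tx, ty, tz], [wx, wy, wz], claw], ...]. A call has 1 to 20 rows; each row shifts and turns the commanded pose from where the row before left it, along the tool's axes as they then stand; what a row does not reach is not made up. A row lasts 1/10 s, in which the tool goes at most 50 mm and 8.59 degrees, less where a joint would pass 70% of its speed; a pose out of reach is approached as far as the arm can. A call with a gripper value outside its range is refused whole. The fingers move at their own pace and stop on an object; the grip force is fixed at half the most. Time passes only in rows, so rows that do not move let the fingers close. It gives the time, the measured TCP pose, the force and the opening at its end, in the units of the state.
- manip.get_obs(): the state, without advancing time (a new reading comes with each control period).
- manip.grab_frame(name): name is "side" or "top"; returns a dict with "image" (420x560x3 uint8, red, green, blue), "depth" (420x560 float32, m along the optical axis (not along the pixel's ray), 0 where there is no reading), "intrinsics" (3x3 intrinsics, pixels), "k1" (the pictures are not rectified: a ray, as slopes to the right and down, at radius r is drawn at 1 + k1 r^2 times it, then the intrinsics apply), "xyz" and "attitude" of the camera in the world. Camera axes: x right, y down, z forward; pixel columns grow to the right and rows downward; lengths in m; the calibration is good to about 2 mm. A picture is of the moment at which its call begins.
- manip.finish_job(): hands the job in, once; it reports no verdict.
The state is a dict: "time_s": time; "joints": joint angles; "qd": joint speeds; "tau": joint torques, N m; "tool_pos": TCP position; "ee_rot": TCP orientation; "force": force on the tool from outside, world axes, zero at the start; "torque": the same for the moment, N m; "width": finger opening in m.
Only numpy, scipy, OpenCV 4.12 (cv2) and the standard library are available. Lean on these libraries where they do the work, as an engineer would, in place of code of your own. Each camera call takes 0.05 s, during which the arm holds its last target.

### The job

Three ring-clamping heads stand on the bench; pick up the one whose shank fits the bore of the bayonet socket (the middle size), push it into the socket against the spring with its two pins in the two notches, then turn it clockwise, seen from above, about a quarter turn until it stops, so that the pins are under the rim. The turn springs back if it is let go, so finish with the gripper still holding the head turned home in the socket, ready for the locking pin. Leave the other two heads, the red-lidded jar and the blue wax block where they are.

Things in the scene. Friction and masses are not known exactly. Their poses are not given: they have to be found in the camera images.
- head_26_grip (a point): The right head, shank 26 mm, standing upright, z up. Middle of its flat-sided aluminium block (36 mm along x, 20 mm along y, 44 mm high; grip it across the 20 mm). The point is 56 mm above the head's underside, 22 mm below its top. Two round brass pins, 6 mm thick, stick out of the shank along x and -x, 12 mm above the underside, 35 mm tip to tip; a 6.4 mm slot along x in the underside takes the driver blade. 0.15 kg.
- head_20_grip (a point): A look-alike with too thin a shank, 20 mm; leave it. Middle of its flat-sided aluminium block (36 mm along x, 20 mm along y, 44 mm high; grip it across the 20 mm). Upright, 56 mm above its underside; otherwise like the right head, pins 29 mm tip to tip.
- head_32_grip (a point): A look-alike with too thick a shank, 32 mm; leave it. Middle of its flat-sided aluminium block (36 mm along x, 20 mm along y, 44 mm high; grip it across the 20 mm). Upright, 56 mm above its underside; otherwise like the right head, pins 41 mm tip to tip.
- socket: Bayonet socket fixed on the board: steel barrel, diameter 50 mm, 40 mm high, on a grey foot of 66 mm. Origin: centre of its underside, z up. Bore 28.4 mm. Locked, with the pins up against the rim, the head's underside is at z = 17 mm (middle of its block at 73 mm); pushed fully down, 14 mm (70 mm). The head turns only while its underside is below 17 mm.
- socket_mouth (a point): Centre of the bore at the top of the socket, axes as the socket's. The brass rim there is 8 mm thick and has two open notches 9.6 mm wide along x and -x, marked by red lines, for the pins; under the rim they turn freely. A sprung disc lies 14 mm below this point when untouched; on it a brass blade along x, 4 mm wide and 6 mm high, fits the head's slot.
- plunger (a joint): Depth (m) of the sprung disc in the socket: 0 untouched, 0.009 with the head locked and pins against the rim, 0.012 fully down. Spring about 3 N at first, 8 N at 0.009, 10 N at 0.012.
- driver (a joint): Turn (rad) of the sprung disc and its blade, clockwise from above: 0 untouched, up to a stop at 1.25. The blade lags the head by 0.15 to 0.25 rad (slot play and give), so the head itself turns 1.4 to 1.5 rad from the notches to the stop. A return spring of about 0.03 N m at 0 and 0.17 N m at the stop turns it back when released.
- lamp_pole (a point): An obstacle: a point 0.3 m above the bench on the pole of a fixed floor lamp. The thin black pole leans up between the robot and the work: at bench height it stands 0.34 m straight ahead of the robot, 0.5 m higher 0.48 m ahead and 0.11 m to the left, and at 0.7 m it ends in a joint whose white arm goes to the right. The work lies wholly to the left of it; keep the arm and elbow on the left.
- red_jar_centre (a point): Centre of a small white jar with a red lid, 37 mm in diameter, 26 mm high; a bystander.
- wax_blue_centre (a point): Centre of a blue wax block 56 x 34 x 18 mm; a bystander.

How it is judged:
On the way:
1. the right head is pushed into the socket against the spring, not yet turned (value of joint plunger above 0.006 m and value of joint driver below 0.5 rad and horizontal distance between head_26_grip and socket below 0.006 m and z of head_26_grip in the frame of socket below 0.079 m), for 0.1 s.
At the end, for the whole second after the job is handed in: The middle-sized head sits upright (within 0.1 rad) in the socket, centred within 6 mm, pins under the rim (middle of its block less than 76.5 mm above the socket's underside, the sprung disc pressed down over 6 mm), the driver turned over 1.05 rad, and the fingers still grip the head (over 2 N) (value of joint driver above 1.05 rad and value of joint plunger above 0.006 m and z of head_26_grip in the frame of socket below 0.0765 m and horizontal distance between head_26_grip and socket below 0.006 m and angle between head_26_grip's own z axis and vertical below 0.1 rad and contact force between the fingers and head_26 above 2 N); the arm keeps its last pose, push and grip.
It fails at once if the thin head is moved over 20 mm (distance of head_20_grip from where it was at the start of the episode above 0.02 m).
It fails at once if the thick head is moved over 20 mm (distance of head_32_grip from where it was at the start of the episode above 0.02 m).
It fails at once if the red-lidded jar is moved over 20 mm (distance of red_jar_centre from where it was at the start of the episode above 0.02 m).
It fails at once if the blue wax block is moved over 20 mm (distance of wax_blue_centre from where it was at the start of the episode above 0.02 m).
It also fails if it takes over 42 s, if anything falls off the work surface, if the arm or the gripper's body presses on something with over 40 N, if the wrist force passes 120 N, or if a joint passes its speed limit or range.

## Working session

There is one attempt and no reset: what is moved stays moved. The work goes in short steps, Python scripts to look and compute and a tool call to move; the robot and the scene stay as the last step left them, time stands still between calls to the robot, and variables do not carry over. Pictures are saved under pics/ and viewed, and the job is handed in when it is done.

Besides the shell and the picture viewer there is one more tool, called after "Call:" by a JSON object that holds its "name" and its "arguments", one argument or row to a line. jog_arm: Moves the arm, as the interface text tells. Its arguments: {"type":"object","properties":{"motion":{"type":"array"}},"required":["motion"]}

```bash
mkdir -p pics; cat > h.py <<'E'
import numpy as np, cv2
from scipy.spatial.transform import Rotation as R
from station import manip
def grab(n,fn):
    f=manip.grab_frame(n); cv2.imwrite('pics/'+fn+'.png',f['image'][:,:,::-1]); np.savez('pics/'+fn+'.npz',**{k:np.array(v) for k,v in f.items()}); return f
E
python3 - <<'E'
from h import *
o=manip.get_obs()
for k,v in o.items(): print(k,np.round(v,4))
for n in('side','top'):
    f=grab(n,n+'0'); print(n,f['intrinsics'],f['k1'],f['xyz'],f['attitude'])
E
```

```text
time_s 0.0
joints [ 1.0855  0.418  -0.0103  1.6141  0.0047  1.1107 -0.053 ]
qd [ 0.0008  0.0015 -0.001  -0.0009 -0.0003  0.      0.0004]
tau [-8.00000e-04 -8.64455e+01  6.78700e-01 -4.34898e+01  1.91000e-02
  7.50000e-03  1.00000e-04]
tool_pos [ 0.2682 -0.5641  0.2037]
ee_rot [-0.5976  0.3781 -0.3773  0.598 ]
force [-0.114   0.1109 -0.5965]
torque [0.0256 0.0372 0.0384]
width 0.0852
side [[383.8804136    0.         280.09355176]
 [  0.         383.8804136  205.78015818]
 [  0.           0.           1.        ]] -0.022713686504041306 [ 0.31056398 -0.45559971  0.63761007] [ 0.85807575 -0.18150738  0.08570346 -0.47266901]
top [[457.21039968   0.         278.6321631 ]
 [  0.         457.21039968 209.80913216]
 [  0.           0.           1.        ]] -0.0019115261964739322 [0.48805092 0.19621069 1.1189242 ] [ 0.71039109 -0.70167358  0.03936063 -0.03807136]
```

View pics/side0.png

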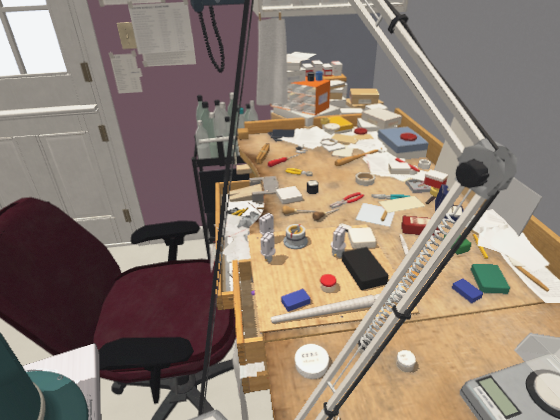

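View pics/top0.png

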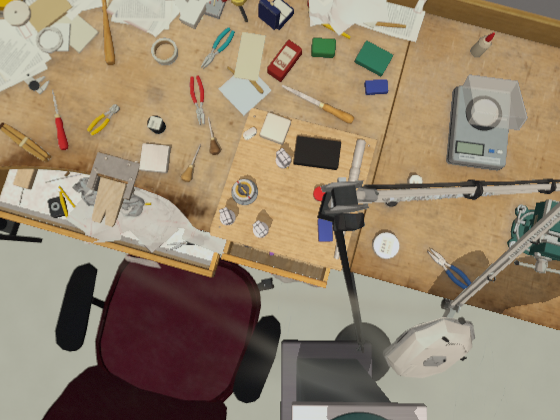

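```bash
cat >> h.py <<'E'
def pts(f):
    K=f['intrinsics'];k1=float(f['k1']);d=f['depth']
    v,u=np.indices(d.shape)
    m=rays(f,np.stack([u.ravel(),v.ravel()],1))
    P=m*d.ravel()[:,None]
    W=R.from_quat(f['attitude']).apply(P)+f['xyz']
    W[d.ravel()==0]=np.nan
    return W.reshape(d.shape+(3,))
def rays(f,uv):
    K=f['intrinsics'];k1=float(f['k1'])
    D=np.array([k1,0,0,0,0.])
    p=cv2.undistortPoints(np.asarray(uv,float).reshape(-1,1,2),np.array(K,float),D).reshape(-1,2)
    return np.c_[p,np.ones(len(p))]
def onplane(f,uv,z):
    r=R.from_quat(f['attitude']).apply(rays(f,uv)); c=np.array(f['xyz'])
    return c+r*((z-c[2])/r[:,2])[:,None]
def proj(f,X):
    p=R.from_quat(f['attitude']).inv().apply(np.atleast_2d(X)-f['xyz']); s=p[:,:2]/p[:,2:]
    s=s*(1+float(f['k1'])*(s**2).sum(1,keepdims=True)); K=np.array(f['intrinsics']); return s@K[:2,:2].T+K[:2,2]
def load(fn): return dict(np.load('pics/'+fn+'.npz'))
E
python3 - <<'E'
from h import *
f=load('top0');W=pts(f)
for n,u,v in [('base',340,412),('lamphead',430,345),('lh2',405,360),('arm',480,190),('arm2',550,187),('larm',500,265),('larm2',540,225),('joint',345,200),('pole',347,250),('pole',350,300),('teal',545,235),('table',300,200),('s',246,189),('h1',283,157),('h2',226,215),('h3',261,229),('jar',319,193),('wax',325,230),('cream',275,128),('blk',318,150),('drawerfront',270,262)]:
    print(n,np.round(W[v,u],3))
im=f['image'][120:270,190:370];cv2.imwrite('pics/top0z.png',cv2.resize(im,None,fx=4.4,fy=4,interpolation=cv2.INTER_CUBIC)[:600,:,::-1])
g=load('side0');W=pts(g)
for n,u,v in [('pole',242,50),('pole',230,150),('pole',215,300),('pole',208,370),('sock',295,238),('elb',480,170),('a',385,20),('b',440,250),('c',360,350),('teal',20,370)]:
    print(n,np.round(W[v,u],3))
im=g['image'][190:330,200:400];cv2.imwrite('pics/side0z.png',cv2.resize(im,None,fx=4,fy=4,interpolation=cv2.INTER_CUBIC)[:,:,::-1])
E
```

```text
base [0.135 0.045 0.001]
lamphead [ 0.302 -0.15   0.063]
lh2 [ 0.258 -0.107  0.011]
arm [0.557 0.002 0.685]
arm2 [ 0.579 -0.129  0.579]
larm [ 0.484 -0.236  0.227]
larm2 [ 0.55  -0.227  0.383]
joint [0.534 0.145 0.773]
pole [ 0.515  0.027 -0.001]
pole [0.418 0.065 0.287]
teal [ 0.551 -0.401  0.099]
table [0.636 0.143 0.003]
s [0.656 0.274 0.036]
h1 [0.725 0.186 0.084]
h2 [0.589 0.315 0.082]
h3 [0.558 0.234 0.083]
jar [0.649 0.099 0.035]
wax [0.561 0.083 0.023]
cream [0.81  0.206 0.026]
blk [0.754 0.102 0.036]
drawerfront [ 0.483  0.216 -0.114]
pole [0.488 0.109 0.531]
pole [0.448 0.08  0.393]
pole [ 0.444  0.458 -0.294]
pole [0.343 0.003 0.001]
sock [0.641 0.259 0.035]
elb [ 0.576 -0.255  0.485]
a [ 0.573 -0.107  0.586]
b [ 0.558 -0.251  0.402]
c [ 0.618 -0.083  0.013]
teal [ 0.099 -0.028  0.185]
```

View pics/top0z.png

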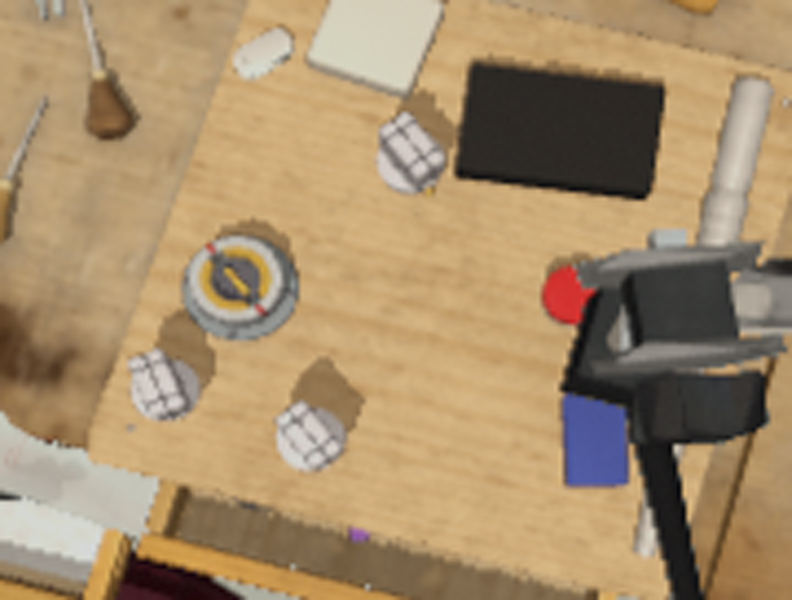

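View pics/side0z.png

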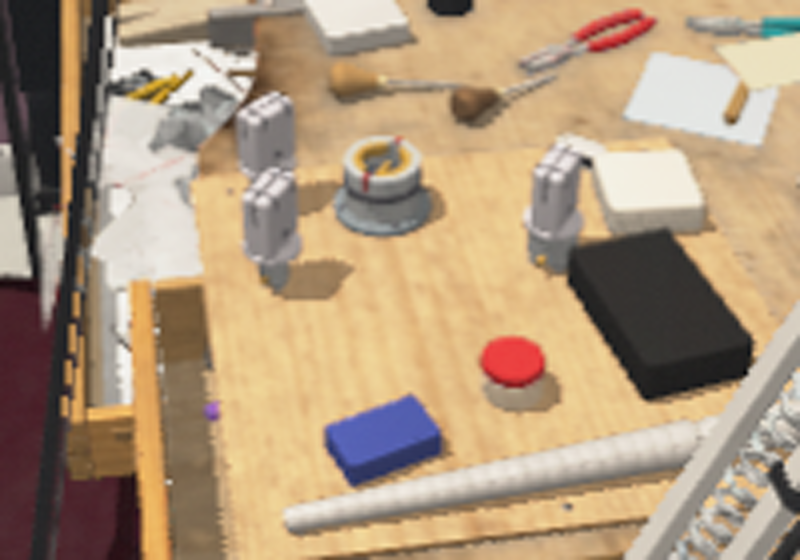

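```bash
python3 - <<'E'
from h import *
f=load('top0');W=pts(f);g=load('side0');V=pts(g)
# board height
for n,w,(r,c) in [('top',W,(slice(180,210),slice(275,305))),('side',V,(slice(250,265),slice(300,325)))]:
    print(n,np.nanmedian(w[r,c].reshape(-1,3),0),np.nanstd(w[r,c,2]))
S=manip.get_obs()
print(R.from_quat(S['ee_rot']).as_matrix().round(3))
for nm,u,v,d in [('A',269,142,32),('CB',210,200,32),('So',232,176,28)]:
    pass
def crop(img,u0,v0,u1,v1,k,fn):
    cv2.imwrite('pics/'+fn+'.png',cv2.resize(img[v0:v1,u0:u1],None,fx=k,fy=k,interpolation=cv2.INTER_CUBIC)[:,:,::-1])
crop(f['image'],210,140,300,245,5.7,'top0y')
crop(g['image'],250,205,350,275,8,'side0y')
E
```

```text
top [0.64944587 0.16950865 0.00460184] 0.0021496345825919674
side [0.6629253  0.20429692 0.0059649 ] 0.0011668291515462789
[[ 0.429 -0.001  0.903]
 [-0.903  0.001  0.429]
 [-0.001 -1.    -0.   ]]
```

View pics/top0y.png

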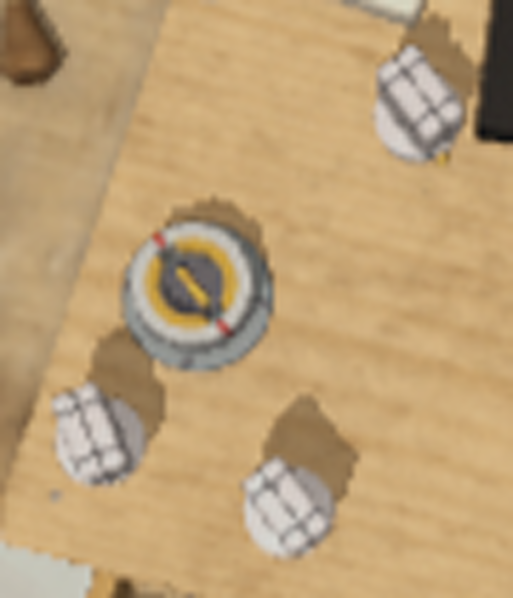

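View pics/side0y.png

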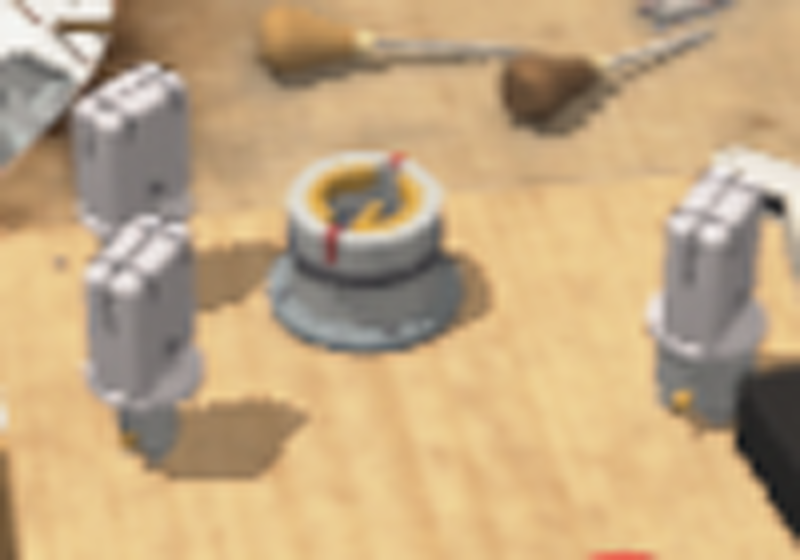

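```bash
python3 - <<'E'
from h import *
f=load('top0');W=pts(f)
Z=W[:,:,2]; zb=0.005
def heads():
    for n,(u,v) in dict(A=(283,157),B=(261,229),C=(226,215)).items():
        m=np.zeros(Z.shape,np.uint8); m[v-16:v+16,u-16:u+16]=1
        m=(m*((Z>0.074)&(Z<0.1))).astype(np.uint8)
        uv=np.argwhere(m)[:,::-1]
        P=onplane(f,uv,zb+.078)[:,:2]
        c,(w,h),a=cv2.minAreaRect((P*1000).astype(np.float32))
        L=np.linalg.eigh(np.cov(P.T)); ax=L[1][:,1]
        print(n,len(uv),'z',np.median(Z[m>0]).round(4),'rect c',np.round(c,1),np.round((w,h),1),round(a,1),'mean',P.mean(0).round(4),'pca ang',np.degrees(np.arctan2(ax[1],ax[0])).round(1),'sd',np.sqrt(L[0])*np.sqrt(12)*1000)
heads()
# socket: red marks, ring
im=f['image'].astype(int);hsv=cv2.cvtColor(f['image'],cv2.COLOR_RGB2HSV)
sub=(slice(170,215),slice(225,270))
red=((im[...,0]-im[...,1]>60)&(im[...,0]-im[...,2]>60))
mm=np.zeros(red.shape,bool);mm[sub]=red[sub]
n,l,s,c=cv2.connectedComponentsWithStats(mm.astype(np.uint8))
print(s[1:],c[1:])
P=onplane(f,c[1:],zb+.04);print(P)
m=np.zeros(red.shape,bool);m[sub]=((Z>0.036)&(Z<.06))[sub]
uv=np.argwhere(m)[:,::-1];P=onplane(f,uv,zb+.04)[:,:2];h=cv2.convexHull((P*1000).astype(np.float32));print('sock ring',np.median(Z[m]),cv2.minEnclosingCircle(h),cv2.fitEllipse(h))
yel=(hsv[...,0]>18)&(hsv[...,0]<30)&(hsv[...,1]>150);m=np.zeros(red.shape,bool);m[sub]=yel[sub]
print(m.sum());uv=np.argwhere(m)[:,::-1];h=cv2.convexHull(uv.astype(np.float32));e=cv2.fitEllipse(h);print('brass',e,onplane(f,[e[0]],zb+.04))
E
```

```text
A 141 z 0.0824 rect c [728.1 186.3] [36.4 21.3] 35.7 mean [0.7276 0.1863] pca ang -143.8 sd [20.99784634 36.2635567 ]
B 137 z 0.0828 rect c [560.3 237.9] [35.5 19.5] 37.6 mean [0.5604 0.238 ] pca ang -143.1 sd [19.76968579 35.69730491]
C 141 z 0.0824 rect c [588.5 316.5] [36.2 20.3] 24.5 mean [0.5886 0.3167] pca ang -156.6 sd [20.17394045 36.25125165]
[[237 181   2   2   3]
 [248 196   2   2   3]] [[237.33333333 181.66666667]
 [248.33333333 196.66666667]]
[[0.67230672 0.29402356 0.045     ]
 [0.63663199 0.26716331 0.045     ]]
sock ring 0.044859520904075634 ((635.7271728515625, 289.17706298828125), 45.7386360168457) ((636.70166015625, 287.6015625), (56.0265007019043, 90.53304290771484), 67.73638916015625)
55
brass ((243.14183044433594, 189.24794006347656), (14.16996955871582, 14.690266609191895), 44.84605026245117) [[0.65425155 0.27983299 0.045     ]]
```

```bash
python3 - <<'E'
from h import *
for fn in('top0','side0'):
    P=pts(load(fn)).reshape(-1,3);P=P[~np.isnan(P[:,0])]
    r=np.hypot(P[:,0],P[:,1]);az=np.degrees(np.arctan2(P[:,1],P[:,0]))
    print(fn)
    for z0 in np.arange(.05,.85,.1):
        row=[]
        for a in range(-80,40,10):
            m=(az>a)&(az<a+10)&(P[:,2]>z0)&(P[:,2]<z0+.1)&(r<.75)
            row.append('%5.2f/%d'%(r[m].min(),m.sum()) if m.sum()>2 else '   -   ')
        print('z%.2f'%z0,' '.join(row))
E
```

```text
top0
z0.05    -       -       -     0.62/146  0.34/1538  0.31/1253  0.33/73    -     0.35/36  0.73/89  0.59/307    -   
z0.15    -       -       -       -       -     0.49/375    -       -     0.38/47    -       -       -   
z0.25    -       -       -       -       -     0.53/524    -       -     0.41/66    -       -       -   
z0.35    -       -       -       -       -     0.58/490    -       -     0.44/14  0.44/82    -       -   
z0.45    -       -       -       -       -       -     0.60/17    -       -     0.47/150    -       -   
z0.55    -       -       -       -       -       -     0.58/323  0.56/538    -     0.50/223    -       -   
z0.65    -       -       -       -       -       -       -     0.56/172  0.55/1421  0.54/539    -       -   
z0.75    -       -       -       -       -       -       -       -       -     0.53/2073    -       -   
side0
z0.05    -       -       -     0.08/14  0.08/203  0.08/462  0.08/420  0.08/272  0.08/463  0.08/237  0.08/472  0.08/9
z0.15    -       -       -       -     0.08/56  0.08/2067  0.08/346  0.08/5  0.08/376  0.08/82  0.08/18    -   
z0.25    -       -       -       -       -     0.53/2714  0.11/8    -     0.41/387    -       -       -   
z0.35    -       -       -       -       -     0.57/3631    -       -     0.44/145  0.44/300    -       -   
z0.45    -       -       -       -       -     0.62/3424  0.59/2099    -       -     0.47/519    -       -   
z0.55    -       -       -       -       -       -     0.58/1500  0.57/654    -     0.50/255    -       -   
z0.65    -       -       -       -       -       -       -       -       -       -       -       -   
z0.75    -       -       -       -       -       -       -       -       -       -       -       -
```

Call:
{"name": "jog_arm", "arguments": {
  "motion": [
    [[-0.02,-0.03,0],[0,0,0],0.03],
    [[-0.02,-0.03,0],[0,0,0],0.03],
    [[-0.03,-0.03,0],[0,0,0],0.03],
    [[-0.03,-0.03,0],[0,0,0],0.03],
    [[-0.03,-0.02,0],[0,0,0],0.03],
    [[-0.03,-0.02,0],[0,0,0],0.03],
    [[-0.03,-0.02,0],[0,0,0],0.03],
    [[-0.03,-0.02,0],[0,0,0],0.03]
  ]
}}

```text
time_s: 0.9
tool_pos: [0.1733, -0.3644, 0.4048]
ee_rot: [-0.598, 0.378, -0.378, 0.598]
force: [0.2, -0.4, 1.5]
width: 0.0301
```

```bash
cat >>h.py <<'E'
def st():
    o=manip.get_obs(); M=R.from_quat(o['ee_rot']).as_matrix(); p=np.array(o['tool_pos'])
    print('t',round(o['time_s'],2),'q',np.round(o['joints'],3),'p',p.round(4),'r',np.hypot(*p[:2]).round(3),'az',np.degrees(np.arctan2(p[1],p[0])).round(1))
    print(' xaxis yaw',np.degrees(np.arctan2(M[1,0],M[0,0])).round(2),'y(appr)',M[:,1].round(4),'F',np.round(o['force'],1),'T',np.round(o['torque'],2),'w',round(o['width'],4))
    with open('log.txt','a') as fh: fh.write(repr((list(o['joints']),list(o['tool_pos']),list(o['ee_rot'])))+'\n')
    return o,M,p
E
python3 -c "
from h import *
st()"
```

```text
t 0.9 q [ 1.081 -0.129 -0.026  1.8   -0.003  1.471 -0.072] p [ 0.1733 -0.3644  0.4048] r 0.404 az -64.6
 xaxis yaw -64.57 y(appr) [-2.e-04  3.e-04 -1.e+00] F [ 0.2 -0.4  1.5] T [-0.02 -0.03 -0.  ] w 0.0301
```

Call:
{"name": "jog_arm", "arguments": {
  "motion": [
    [[-0.035,0,0],[0,0,0],0.03],
    [[-0.035,0,0],[0,0,0],0.03],
    [[-0.001,0,0.035],[0,-6,0],0.03],
    [[-0.001,0,0.035],[0,-6,0],0.03],
    [[-0.001,0,0.035],[0,-6,0],0.03],
    [[-0.001,0,0.035],[0,-6,0],0.03],
    [[-0.001,0,0.035],[0,-6,0],0.03],
    [[-0.001,0,0.035],[0,-6,0],0.03],
    [[-0.001,0,0.035],[0,-6,0],0.03],
    [[0,0,0],[0,0,0],0.03]
  ]
}}

```text
time_s: 1.9
tool_pos: [0.3145, -0.1295, 0.4043]
ee_rot: [0.694, -0.135, 0.135, -0.694]
force: [-1.0, -0.1, 0.3]
width: 0.0303
```

```bash

python3 -c "
from h import *
st()
grab('side','side1');grab('top','top1')"
```

```text
t 1.9 q [ 0.779 -0.265 -0.364  1.896 -0.094  1.495  0.049] p [ 0.3145 -0.1295  0.4043] r 0.34 az -22.4
 xaxis yaw -22.04 y(appr) [-1.e-04 -2.e-04 -1.e+00] F [-1.  -0.1  0.3] T [-0.02  0.03 -0.  ] w 0.0303
```

View pics/side1.png

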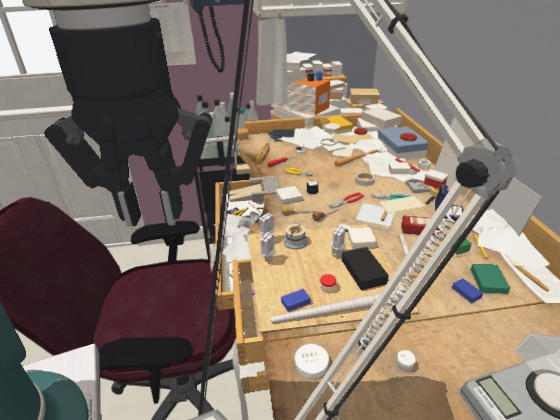

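View pics/top1.png

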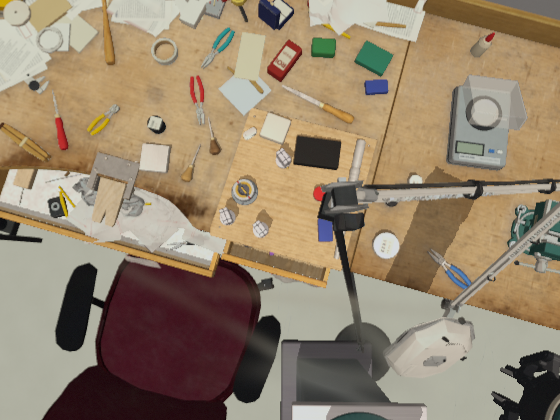

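```bash
cat > sim.py <<'E'
import numpy as np
from scipy.spatial.transform import Rotation as R
from scipy.optimize import least_squares
L1,L2,C=.5,.472,-.044
S3=S5=S7=1
# frame: start z up; joint1 about -z; pitch about y; rolls about link axis
PR=dict(s1=-1,s3=-1,s5=-1,s7=-1,L3=.3)
def fk(q,full=False):
    d1=C+PR['L3']
    A=R.from_rotvec([0,0,PR['s1']*q[0]])*R.from_rotvec([0,q[1],0])
    sh=np.array([0,0,d1]); A3=A*R.from_rotvec([0,0,PR['s3']*q[2]])
    el=sh+A3.apply([0,0,L1])
    B=A3*R.from_rotvec([0,q[3],0]); B=B*R.from_rotvec([0,0,PR['s5']*q[4]])
    w=el+B.apply([0,0,L2])
    D=B*R.from_rotvec([0,q[5],0])*R.from_rotvec([0,0,PR['s7']*q[6]])
    t=w+D.apply([0,0,PR['L3']])
    # tool frame: y along D z; at q7=0 down, x radial : 
    # D at sum=pi: z'->down, x' -> -x(radial inward)
    T=D*R.from_matrix(np.array([[-1,0,0],[0,0,1],[0,1,0.]]).T)
    # columns: tool x = -D x ; tool y = D z ; tool z = x cross y = D y
    if full: return sh,el,w,t,T
    return t,T
def jac(q,e=1e-6):
    t,T=fk(q);J=np.zeros((6,7))
    for i in range(7):
        p=q.copy();p[i]+=e;t2,T2=fk(p);J[:3,i]=(t2-t)/e;J[3:,i]=(T2*T.inv()).as_rotvec()/e
    return J
def step(q,tgt,TT,it=6,lim=None,sub=4):
    for _ in range(it):
        t,T=fk(q);e=np.r_[tgt-t,(TT*T.inv()).as_rotvec()]
        q=q+np.linalg.pinv(jac(q))@e
    return q
def run(q,rows,it=3,t=None,T=None):
    q=np.array(q,float)
    if t is None: t,T=fk(q)
    for s,w in rows:
        t=t+T.apply(s);T=T*R.from_rotvec(np.radians(w));q=step(q,t,T,it)
    return q,t,T
E
python3 - <<'E'
from sim import *
import ast
D=[ast.literal_eval(l) for l in open('log.txt')]
q0=[1.085,0.417,-.01,1.614,.005,1.111,-.053]
D=[(q0,[0.2682,-0.5641,0.2037],[-0.5976,0.3781,-0.3773,0.598])]+D
import itertools
for q,p,o in D:
    print(p)
    for s3,s5,s7 in itertools.product([1,-1],repeat=3):
        PR.update(s3=s3,s5=s5,s7=s7)
        t,T=fk(np.array(q)); print(s3,s5,s7,np.round(t-p,4),np.degrees((T*R.from_quat(o).inv()).as_rotvec()).round(2))
E
```

```text
Traceback (most recent call last):
ValueError: malformed node or string on line 1: <ast.Call object at 0x7f24a95dbed0>
```

```bash
sed -i 's/np.float64(\([^)]*\))/\1/g' log.txt; sed -i "s/repr((list(o\['joints'\]),list(o\['tool_pos'\]),list(o\['ee_rot'\])))/repr([list(map(float,o[k])) for k in('joints','tool_pos','ee_rot')])/" h.py; cat > t.py <<'E'
from sim import *
import ast
D=[ast.literal_eval(l) for l in open('log.txt')]
q0=[1.085,0.417,-.01,1.614,.005,1.111,-.053]
D=[(q0,[0.2682,-0.5641,0.2037],[-0.5976,0.3781,-0.3773,0.598])]+D
import itertools
for s3,s5,s7 in itertools.product([1,-1],repeat=3):
    PR.update(s3=s3,s5=s5,s7=s7)
    print(s3,s5,s7)
    for q,p,o in D:
        t,T=fk(np.array(q)); print('   ',np.round(t-p,4),np.degrees((T*R.from_quat(o).inv()).as_rotvec()).round(2))
E
python3 t.py
```

```text
1 1 1
    [ 0.0197  0.009  -0.0002] [-0.03 -0.05  4.79]
    [ 0.0068  0.0013 -0.0003] [ 0.   -0.01  5.32]
    [-0.2048 -0.2029 -0.0016] [ 2.000e-02 -2.000e-02 -4.523e+01]
1 1 -1
    [ 0.0197  0.009  -0.0002] [-0.03 -0.05 -1.28]
    [ 0.0068  0.0013 -0.0003] [ 0.   -0.   -2.95]
    [-0.2048 -0.2029 -0.0016] [ 2.000e-02 -2.000e-02 -3.961e+01]
1 -1 1
    [ 0.0173  0.0078 -0.0002] [-0.25  0.41  5.05]
    [ 0.0086  0.0022 -0.0003] [ 0.16 -0.36  5.28]
    [-0.1544 -0.1793  0.0036] [  8.21  -7.35 -45.91]
1 -1 -1
    [ 0.0173  0.0078 -0.0002] [-0.27  0.41 -1.03]
    [ 0.0086  0.0022 -0.0003] [ 0.18 -0.34 -2.99]
    [-0.1544 -0.1793  0.0036] [  7.79  -7.7  -40.3 ]
-1 1 1
    [ 0.0302  0.0146 -0.0002] [ 0.17 -0.47  5.84]
    [ 0.0264  0.0117 -0.0003] [-0.16  0.34  8.3 ]
    [-0.0038 -0.0269  0.0036] [-9.91  4.01 -4.79]
-1 1 -1
    [ 0.0302  0.0146 -0.0002] [ 0.19 -0.46 -0.24]
    [ 0.0264  0.0117 -0.0003] [-0.19  0.33  0.04]
    [-0.0038 -0.0269  0.0036] [-9.7   4.49  0.81]
-1 -1 1
    [ 0.0278  0.0133 -0.0002] [-0.05 -0.01  6.09]
    [ 0.0281  0.0127 -0.0003] [ 0.   -0.    8.27]
    [ 0.0192  0.0238 -0.0016] [-0.   -0.   -5.63]
-1 -1 -1
    [ 0.0278  0.0133 -0.0002] [-0.05 -0.01  0.02]
    [ 0.0281  0.0127 -0.0003] [ 0.  0. -0.]
    [ 0.0192  0.0238 -0.0016] [ 0. -0. -0.]
```

```bash
sed -i "s/sh=np.array(\[0,0,d1\])/sh=np.array([0,0,d1])+R.from_rotvec([0,0,PR['s1']*q[0]]).apply([0,-.0305,0])/" sim.py
cat > t2.py <<'E'
from sim import *
q0=[1.0855,0.418,-.0103,1.6141,.0047,1.1107,-.053]
r=[([-.02,-.03,0],[0,0,0])]*2+[([-.03,-.03,0],[0,0,0])]*2+[([-.03,-.02,0],[0,0,0])]*4
q,t,T=run(q0,r); print(q.round(3)); print([ 1.081,-0.129,-0.026,1.8,-0.003,1.471,-0.072])
r2=[([-.035,0,0],[0,0,0])]*2+[([-.001,0,.035],[0,-6,0])]*7
q,t,T=run(q,r2); print(q.round(3)); print([ 0.779,-0.265,-0.364,1.896,-0.094,1.495,0.049])
E
python3 t2.py
```

```text
[ 1.094 -0.126 -0.038  1.801 -0.005  1.468 -0.07 ]
[1.081, -0.129, -0.026, 1.8, -0.003, 1.471, -0.072]
[ 0.801 -0.256 -0.371  1.888 -0.093  1.495  0.054]
[0.779, -0.265, -0.364, 1.896, -0.094, 1.495, 0.049]
```

Call:
{"name": "jog_arm", "arguments": {
  "motion": [
    [[0,0,0],[0,0,-4],0.03],
    [[0,0,0],[0,0,-4],0.03],
    [[0,0,0],[0,0,0],0.03]
  ]
}}

```text
time_s: 2.3
tool_pos: [0.3121, -0.1334, 0.4045]
ee_rot: [0.702, -0.09, 0.188, -0.681]
force: [0.0, -0.7, 0.2]
width: 0.0299
```

```bash

python3 - <<'E'
from h import *
import sim
o,M,p=st()
for L in(.2,.25,.3,.35,.4):
    sim.PR['L3']=L; t,T=sim.fk(np.array(o['joints'])); print(L,(t-p).round(4),np.degrees((T*R.from_quat(o['ee_rot']).inv()).as_rotvec()).round(2))
f=load('side1');W=pts(f)
for u,v in [(105,5),(100,40),(130,140),(130,60),(140,200)]: print(u,v,W[v,u].round(3))
E
```

```text
t 2.3 q [ 0.775 -0.371 -0.319  1.973 -0.126  1.381  0.086] p [ 0.3121 -0.1334  0.4045] r 0.339 az -23.1
 xaxis yaw -22.73 y(appr) [ 0.1307 -0.0552 -0.9899] F [ 0.  -0.7  0.2] T [0.   0.17 0.02] w 0.0299
0.2 [-0.019   0.0089 -0.0032] [ 0.  0. -0.]
0.25 [-0.0124  0.0061 -0.0027] [ 0.  0. -0.]
0.3 [-0.0059  0.0033 -0.0022] [ 0.  0. -0.]
0.35 [ 0.0006  0.0006 -0.0017] [ 0.  0. -0.]
0.4 [ 0.0072 -0.0022 -0.0012] [ 0.  0. -0.]
105 5 [ 0.314 -0.175  0.619]
100 40 [ 0.307 -0.166  0.598]
130 140 [ 0.31  -0.141  0.519]
130 60 [ 0.322 -0.166  0.584]
140 200 [ 0.279  1.61  -0.509]
```

```bash
sed -i 's/L3=.3)/L3=.345)/' sim.py; cat >> sim.py <<'E'
def segd(a,b,c,d,n=41):
    s=np.linspace(0,1,n)[:,None];P=a+(b-a)*s;Q=c+(d-c)*s
    D=np.linalg.norm(P[:,None]-Q[None],axis=2);return D.min()
P0,P1,P2=map(np.array,([.34,0,0],[.48,.11,.5],[.536,.154,.7]));J=np.array([.54,.14,.77]);E=np.array([.576,-.255,.485]);H=np.array([.31,-.15,.07])
LAMP=[(P0,P2),(P2,J),(J,E),(E,H)]
def clr(q):
    sh,el,w,t,T=fk(q,True); up=np.array([0,0,0])
    segs=[(sh,el),(el,w),(w,t)]
    return [round(float(min(segd(a,b,c,d) for c,d in LAMP)),3) for a,b in segs],el.round(3),w.round(3)
def goto(q,p,yaw,n,verbose=True,arc=False,yawadd=None,tilt=0):
    """straight (or arc) path from present pose to p with tool yaw (deg of x axis), n rows"""
    t,T=fk(q);M=T.as_matrix();y0=np.degrees(np.arctan2(M[1,0],M[0,0]))
    mn=np.array([9,9,9.])
    tgt=np.array(p,float)
    for i in range(1,n+1):
        s=i/n
        if arc:
            r0,a0=np.hypot(*t[:2]),np.arctan2(t[1],t[0]);r1,a1=np.hypot(*tgt[:2]),np.arctan2(tgt[1],tgt[0])
            r=r0+(r1-r0)*s;a=a0+(a1-a0)*s;pp=np.array([r*np.cos(a),r*np.sin(a),t[2]+(tgt[2]-t[2])*s])
        else: pp=t+(tgt-t)*s
        yw=np.radians(y0+(yaw-y0)*s)
        TT=R.from_matrix(np.array([[np.cos(yw),0,-np.sin(yw)],[np.sin(yw),0,np.cos(yw)],[0,-1,0]]))
        q=step(q,pp,TT,4); mn=np.minimum(mn,clr(q)[0])
    if verbose: print('->',np.round(p,3),'yaw',yaw,'q',q.round(2),'minclr',mn,'el',clr(q)[1])
    return q
def pol(r,az,z): return [r*np.cos(np.radians(az)),r*np.sin(np.radians(az)),z]
E
cat > t3.py <<'E'
from sim import *
q=np.array([0.775,-0.371,-0.319,1.973,-0.126,1.381,0.086])
print(clr(q))
q=goto(q,pol(.34,-22,.40),-22,2)
q=goto(q,pol(.34,35,.40),35,10,arc=True)
qa=q
print('direct');q=goto(q,pol(.665,28.3,.2),114,10,arc=True)
q=goto(q,[.5886,.3166,.045],114,5);q=goto(q,[.5886,.3166,.15],114,5);q=goto(q,[.6545,.28,.15],127,5);q=goto(q,[.6545,.28,.055],127,5);q=goto(q,[.6545,.28,.055],44,10)
print('loop')
q=qa
q=goto(q,pol(.34,45,.40),45,5,arc=True)
for k in range(3):
    q=goto(q,pol(.75,45,.3),45,10,arc=True)
    q=goto(q,pol(.75,80,.3),80,10,arc=True)
    q=goto(q,pol(.34,80,.40),80,10,arc=True)
    q=goto(q,pol(.34,45,.40),45,10,arc=True)
q=goto(q,pol(.665,28.3,.2),114,10,arc=True)
q=goto(q,[.5886,.3166,.045],114,5);q=goto(q,[.5886,.3166,.15],114,5);q=goto(q,[.6545,.28,.15],127,5);q=goto(q,[.6545,.28,.055],127,5);q=goto(q,[.6545,.28,.055],44,10)
E
python3 t3.py
```

```text
([0.424, 0.316, 0.193], array([-0.151,  0.105,  0.767]), array([ 0.267, -0.113,  0.744]))
-> [ 0.315 -0.127  0.4  ] yaw -22 q [ 0.77 -0.26 -0.36  1.9  -0.09  1.49  0.04] minclr [0.424 0.277 0.192] el [-0.113  0.067  0.784]
-> [0.279 0.195 0.4  ] yaw 35 q [ 0.37 -0.33 -0.77  1.88 -0.23  1.51  0.26] minclr [0.414 0.212 0.116] el [-0.163  0.031  0.774]
direct
-> [0.586 0.315 0.2  ] yaw 114 q [ 0.06  0.7  -0.94  1.46  0.57  1.27  1.05] minclr [0.239 0.046 0.149] el [ 0.319 -0.049  0.684]
-> [0.589 0.317 0.045] yaw 114 q [ 0.    0.86 -0.83  1.57  0.7   1.04  0.96] minclr [0.179 0.018 0.216] el [ 0.377 -0.031  0.629]
-> [0.589 0.317 0.15 ] yaw 114 q [ 0.04  0.75 -0.91  1.5   0.61  1.2   1.03] minclr [0.186 0.022 0.224] el [ 0.338 -0.044  0.668]
-> [0.654 0.28  0.15 ] yaw 127 q [ 0.09  0.83 -0.93  1.37  0.67  1.26  1.34] minclr [0.193 0.009 0.223] el [ 0.365 -0.064  0.638]
-> [0.654 0.28  0.055] yaw 127 q [ 0.07  0.92 -0.87  1.43  0.74  1.13  1.3 ] minclr [0.164 0.023 0.238] el [ 0.396 -0.059  0.603]
-> [0.654 0.28  0.055] yaw 44 q [-0.08  0.81 -0.58  1.45  0.49  1.03 -0.  ] minclr [0.167 0
[... 1756 characters left out ...]
inclr [0.119 0.007 0.18 ] el [ 0.468 -0.126  0.426]
-> [0.589 0.317 0.045] yaw 114 q [ 0.22  1.48 -1.67  1.55  1.48  1.67  0.65] minclr [0.077 0.058 0.216] el [ 0.479 -0.14   0.345]
-> [0.589 0.317 0.15 ] yaw 114 q [ 0.21  1.37 -1.76  1.49  1.38  1.77  0.67] minclr [0.081 0.064 0.224] el [ 0.473 -0.131  0.4  ]
-> [0.654 0.28  0.15 ] yaw 127 q [ 0.23  1.39 -1.76  1.36  1.43  1.79  1.05] minclr [0.09  0.071 0.223] el [ 0.471 -0.143  0.392]
-> [0.654 0.28  0.055] yaw 127 q [ 0.25  1.49 -1.68  1.42  1.51  1.69  1.04] minclr [0.064 0.064 0.238] el [ 0.475 -0.153  0.342]
-> [0.654 0.28  0.055] yaw 44 q [ 0.25  1.46 -1.65  1.42  1.48  1.67 -0.41] minclr [0.064 0.064 0.263] el [ 0.474 -0.154  0.354]
```

```bash
cat > t4.py <<'E'
from sim import *
lo=np.array([-2.81,-.39,-1.27,.06,-1.19,.19,-2.82]);hi=np.array([2.81,2.02,1.25,2.57,4.33,2,2.82])
def null(q):
    u,s,vt=np.linalg.svd(jac(q));n=vt[-1];return n*np.sign(n[0])*-1   # j1 decreasing = left
for nm,p,yaw in [('pick',[.5886,.3166,.045],114),('ins',[.6545,.28,.055],127),('fin',[.6545,.28,.055],44)]:
    q=np.array([0.06,.7,-.94,1.46,.57,1.27,1.05]);q=goto(q,p,yaw,15,False)
    t,T=fk(q)
    print(nm)
    for k in range(120):
        if k%8==0: print(k,q.round(2),clr(q),'OK' if ((q>lo+.03)&(q<hi-.03)).all() else 'lim')
        q=step(q+null(q)*.03,t,T,3)
E
python3 t4.py
python3 - <<'E'
import sys;sys.path.insert(0,'.')
from h import *
for fn in('top0','side0'):
    P=pts(load(fn)).reshape(-1,3);P=P[~np.isnan(P[:,0])]
    r=np.hypot(P[:,0],P[:,1]);az=np.degrees(np.arctan2(P[:,1],P[:,0]))
    print(fn)
    for z0 in np.arange(-.15,.65,.1):
        print('z%.2f'%z0,' '.join('%5.2f/%d'%(r[m].min(),m.sum()) if (m:=(az>a)&(az<a+15)&(P[:,2]>z0)&(P[:,2]<z0+.1)&(r<1.2)).sum()>2 else '   -   ' for a in range(15,135,15)))
E
```

```text
pick
0 [ 0.    0.86 -0.83  1.57  0.7   1.04  0.96] ([0.179, 0.018, 0.256], array([ 0.378, -0.032,  0.629]), array([0.589, 0.317, 0.39 ])) OK
8 [-0.08  0.8  -0.69  1.57  0.58  0.98  1.04] ([0.195, 0.037, 0.256], array([ 0.358, -0.002,  0.651]), array([0.589, 0.317, 0.39 ])) OK
16 [-0.17  0.75 -0.54  1.58  0.45  0.94  1.13] ([0.209, 0.055, 0.256], array([0.34 , 0.027, 0.668]), array([0.589, 0.317, 0.39 ])) OK
24 [-0.27  0.71 -0.39  1.59  0.32  0.91  1.22] ([0.216, 0.074, 0.256], array([0.322, 0.057, 0.68 ]), array([0.589, 0.317, 0.39 ])) OK
32 [-0.37  0.68 -0.24  1.6   0.2   0.89  1.31] ([0.225, 0.092, 0.256], array([0.305, 0.086, 0.689]), array([0.589, 0.317, 0.39 ])) OK
40 [-0.47  0.67 -0.09  1.61  0.07  0.87  1.4 ] ([0.237, 0.11, 0.256], array([0.289, 0.114, 0.694]), array([0.589, 0.317, 0.39 ])) OK
48 [-0.58  0.66  0.06  1.61 -0.05  0.87  1.49] ([0.252, 0.126, 0.256], array([0.273, 0.143, 0.696]), array([0.589, 0.317, 0.39 ])) OK
56 [-0.69  0.67  0.21  1.62 -0.17  0.87  1.58] ([0.269, 0.142, 0.256], array([0.258, 0.172, 0.694]), array([0.589, 0.317, 0.39 ])) OK
64 [-0.79  0.68  0.3
[... 5435 characters left out ...]
    -       -       -       -   
z0.55    -       -       -       -       -       -       -       -   
side0
z-0.15  0.46/799  0.57/378  1.07/35    -     0.34/2927  0.34/2131    -       -   
z-0.05  0.08/10503  0.09/5733  0.09/1857  0.10/455  0.13/951  0.37/3341    -       -   
z0.05  0.08/928  0.08/9    -       -       -     0.63/402    -       -   
z0.15  0.08/53    -       -       -       -       -       -       -   
z0.25    -       -       -       -       -       -       -       -   
z0.35    -       -       -       -       -       -       -       -   
z0.45    -       -       -       -       -       -       -       -   
z0.55    -       -       -       -       -       -       -       -
```

```bash
cat > fast.py <<'E'
import numpy as np
from sim import clr,pol
import sim
L1,L2,C,L3=sim.L1,sim.L2,sim.C,.345
def rz(a): c,s=np.cos(a),np.sin(a);return np.array([[c,-s,0],[s,c,0],[0,0,1.]])
def ry(a): c,s=np.cos(a),np.sin(a);return np.array([[c,0,s],[0,1,0],[-s,0,c]])
TM=np.array([[-1,0,0],[0,0,1],[0,1,0.]]).T
def kin(q):
    ax=[];og=[]
    A=np.eye(3);p=np.array([0,0,C+L3])
    ax.append(-A[:,2]);og.append(p);A=A@rz(-q[0]);p=p+A@[0,-.0305,0]
    ax.append(A[:,1]);og.append(p);A=A@ry(q[1])
    ax.append(-A[:,2]);og.append(p);A=A@rz(-q[2]);p=p+A[:,2]*L1
    ax.append(A[:,1]);og.append(p);A=A@ry(q[3])
    ax.append(-A[:,2]);og.append(p);A=A@rz(-q[4]);p=p+A[:,2]*L2
    ax.append(A[:,1]);og.append(p);A=A@ry(q[5])
    ax.append(-A[:,2]);og.append(p);A=A@rz(-q[6]);p=p+A[:,2]*L3
    J=np.array([np.r_[np.cross(a,p-o),a] for a,o in zip(ax,og)]).T
    return p,A@TM,J
def rv(M):
    v=np.array([M[2,1]-M[1,2],M[0,2]-M[2,0],M[1,0]-M[0,1]])/2;s=np.linalg.norm(v)
    if s<1e-9: return v
    return v/s*np.arctan2(s,(np.trace(M)-1)/2)
def step(q,p,M,it=3):
    for _ in range(it):
        t,T,J=kin(q);q=q+np.linalg.pinv(J)@np.r_[p-t,rv(M@T.T)]
    return q
def ori(yaw,tx=0,tz=0):
    y=np.radians(yaw);M=np.array([[np.cos(y),0,-np.sin(y)],[np.sin(y),0,np.cos(y)],[0,-1,0.]])
    from scipy.spatial.transform import Rotation as R
    return M@R.from_rotvec(np.radians([tx,0,tz])).as_matrix()
class S:
    def __init__(s,q,r,az,z,yaw,tx=0,tz=0): s.q=np.array(q,float);s.w=np.array([r,az,z,yaw,tx,tz],float);s.rows=0;s.mn=np.full(3,9.);s.qs=[s.q]
    def go(s,r,az,z,yaw,tx=0,tz=0,n=None,check=False):
        w=np.array([r,az,z,yaw,tx,tz],float);d=w-s.w
        need=int(np.ceil(max(abs(d[0])/.04,abs(d[1])/5.5,abs(d[2])/.04,abs(d[3])/7,np.hypot(d[4],d[5])/6,1)))
        s.rows+=need;n=n or need
        for i in range(1,n+1):
            v=s.w+d*i/n;s.q=step(s.q,np.array(pol(*v[:3])),ori(*v[3:]));s.qs.append(s.q)
            if check: s.mn=np.minimum(s.mn,clr(s.q)[0])
        s.w=w;return s
lo=np.array([-2.81,-.39,-1.27,.06,-1.19,.19,-2.82]);hi=np.array([2.81,2.02,1.25,2.57,4.33,2,2.82])
def viol(qs): q=np.array(qs);return np.maximum(lo-q,q-hi).max()
E
cat > t5.py <<'E'
from fast import *
q0=[0.775,-0.371,-0.319,1.973,-0.126,1.381,0.086]
def base():
    s=S(q0,.339,-23,.4045,-22.7,0,-8);s.go(.34,-22,.4,-22);s.go(.34,40,.4,40);return s
s=base();print(s.q.round(2),s.rows)
qb=s.q
def fin(s):
    s.go(.665,28.3,.2,114);return s.q
def test(nm,wps):
    s=S(qb,.34,40,.4,40)
    for w in wps:s.go(*w)
    s.go(.665,28.3,.2,114);print(nm,s.rows,s.q.round(2),'viol',viol(s.qs).round(2))
test('direct',[])
test('CCWret',[(.34,80,.4,80),(.75,80,.3,80),(.75,40,.3,40)])
test('CCWret2',[(.34,80,.4,80),(.75,80,.3,80),(.75,40,.3,40),(.34,40,.4,40)]+[(.34,80,.4,80),(.75,80,.3,80),(.75,40,.3,40)])
test('big',[(.34,110,.4,110),(.75,110,.3,110),(.75,40,.3,40)])
for y in(-140,-80,0,120,180,): test('yaw%d ext'%y,[(.34,40,.4,y),(.75,40,.3,y),(.75,40,.3,40)])
for tx in(-40,40): 
  for tz in (-40,40): test('tilt%d %d'%(tx,tz),[(.6,40,.35,40),(.6,40,.35,40,tx,0),(.6,40,.35,40,tx,tz),(.6,40,.35,40,0,tz),(.6,40,.35,40,0,0)])
E
python3 t5.py
```

```text
[ 0.33 -0.35 -0.8   1.87 -0.25  1.51  0.28] 14
direct 11 [ 0.06  0.7  -0.95  1.46  0.58  1.28  1.05] viol -0.04
CCWret 38 [ 2.11 -0.69 -2.22  1.46 -0.56  1.26  1.93] viol 0.95
CCWret2 76 [ 2.02 -0.79 -2.03  1.46 -0.71  1.34  2.03] viol 0.84
big 48 [ 2.02 -0.79 -2.02  1.46 -0.72  1.34  2.03] viol 0.75
yaw-140 ext 74 [ 2.01 -0.8  -2.01  1.46 -0.73  1.35  2.04] viol 0.75
yaw-80 ext 58 [ 2.18 -0.64 -2.35  1.47 -0.46  1.23  1.87] viol 1.08
yaw0 ext 34 [ 2.77 -0.49 -3.25  1.52  0.06  1.14  1.5 ] viol 1.98
yaw120 ext 46 [-0.11  0.59 -0.64  1.48  0.36  1.2   1.19] viol -0.04
yaw180 ext 62 [-0.37  0.51 -0.24  1.5   0.13  1.15  1.36] viol -0.04
tilt-40 -40 46 [-0.05  0.62 -0.75  1.47  0.44  1.22  1.14] viol -0.04
tilt-40 40 46 [ 0.16  0.83 -1.18  1.46  0.77  1.37  0.93] viol 0.38
tilt40 -40 46 [ 2.24 -0.6  -2.47  1.47 -0.39  1.2   1.82] viol 1.2
tilt40 40 46 [ 0.16  0.84 -1.2   1.45  0.78  1.38  0.92] viol 0.25
```

```bash
cat > t6.py <<'E'
from fast import *
import sys,time
rng=np.random.default_rng(int(sys.argv[1]))
q0=[0.775,-0.371,-0.319,1.973,-0.126,1.381,0.086]
s=S(q0,.339,-23,.4045,-22.7,0,-8);s.go(.36,-22,.42,-22);s.go(.36,38,.42,38);qb=s.q
def ev(wps,yawf):
    s=S(qb,.36,38,.42,38)
    for w in wps:
        s.go(*w,n=max(4,int(np.abs(np.array(w)-s.w)[3]/14)))
        if viol(s.qs[-5:])>-.02: return -9,s
    s.go(.665,28.3,.2,yawf,n=8)
    if viol(s.qs[-8:])>-.02: return -9,s
    return s.q[2]-.003*s.rows,s
def rnd(): return [rng.uniform(.36,.7),rng.uniform(32,85),rng.uniform(.25,.55),rng.uniform(-120,200),rng.choice([0,1])*rng.uniform(-40,40),rng.choice([0,1])*rng.uniform(-40,40)]
best=(-99,);t0=time.time()
while time.time()-t0<250:
    if rng.random()<.3 or best[0]<-5: w=[rnd() for _ in range(rng.integers(1,5))];yf=rng.choice([114,-66])
    else:
        w=[list(x) for x in best[1]];yf=best[2]
        i=rng.integers(len(w));c=rng.random()
        if c<.6: w[i]=list(np.clip(np.array(w[i])+rng.normal(size=6)*[.06,8,.06,30,10,10],[.36,32,.25,-130,-40,-40],[.72,85,.55,210,40,40]))
        elif c<.8 and len(w)<6: w.insert(i,rnd())
        elif len(w)>1: w.pop(i)
    v,s=ev(w,yf)
    if v>best[0]: best=(v,w,yf,s.rows,s.q.round(2))
print(best[0],best[2:],np.round(best[1],2).tolist())
E
for i in 1 2 3 4 5 6; do python3 t6.py $i & done; wait
```

```text
0.9806416566508375 (np.int64(-66), 83, array([-1.29,  0.78,  1.23,  1.57, -0.75,  1.33, -1.12])) [[0.72, 57.59, 0.25, 39.3, 15.89, -40.0], [0.41, 55.86, 0.5, -34.45, -7.03, 1.02], [0.42, 70.45, 0.27, 165.4, -6.05, -40.0], [0.72, 68.19, 0.25, 56.85, 10.41, -40.0]]
1.049305415242632 (np.int64(-66), 60, array([-1.29,  0.78,  1.23,  1.57, -0.75,  1.33, -1.12])) [[0.4, 58.59, 0.34, 82.28, -13.46, -1.38], [0.42, 85.0, 0.55, 152.82, -15.96, 10.59], [0.58, 33.36, 0.43, 148.28, -40.0, -40.0], [0.72, 32.0, 0.25, 103.34, -35.46, -15.53]]
1.0740890880271976 (np.int64(114), 43, array([-1.28,  0.77,  1.2 ,  1.57, -0.73,  1.32,  2.01])) [[0.46, 42.71, 0.32, 32.86, 7.19, 14.41], [0.48, 50.93, 0.43, 17.37, -25.95, 3.18], [0.52, 85.0, 0.31, 172.24, -40.0, -35.19]]
1.055374337303578 (np.int64(-66), 58, array([-1.29,  0.78,  1.23,  1.57, -0.75,  1.33, -1.12])) [[0.37, 41.81, 0.32, 59.99, -23.11, 4.72], [0.36, 38.38, 0.37, 182.94, -3.97, -40.0], [0.72, 39.4, 0.26, 106.81, 5.09, -40.0]]
0.9610776875004833 (np.int64(114), 75, array([-1.27,  0.75,  1.19,  1.57, -0.72,  1.31,  2.  ])) [[0.48, 37.71, 0.49, 98.77, -0.56, -2.51], [0.58, 46.64, 0.29, 139.37, 6.22, 18.2], [0.48, 62.61, 0.25, 111.88, 14.6, 31.62], [0.6, 85.0, 0.36, -48.08, -0.73, -22.72], [0.42, 39.59, 0.33, 131.27, -0.65, -40.0]]
1.0303237879301204 (np.int64(114), 48, array([-1.27,  0.75,  1.17,  1.57, -0.71,  1.31,  1.99])) [[0.7, 37.55, 0.29, 107.45, -35.85, -31.76], [0.72, 54.98, 0.25, 4.43, -7.97, -17.18], [0.47, 85.0, 0.36, 84.52, 40.0, -39.24]]
```

```bash
cat > t7.py <<'E'
from fast import *
q0=[0.775,-0.371,-0.319,1.973,-0.126,1.381,0.086]
s=S(q0,.339,-23,.4045,-22.7,0,-8);s.go(.36,-22,.42,-22);s.go(.36,38,.42,38);qb=s.q;print(qb.round(2),s.rows)
out=[]
for r in(.4,.5,.6):
 for az in(40,60,80):
  for z in(.3,.4):
   for yaw in (114,150,180):
    for tx in(-35,0,35):
     for tz in(-35,0,35):
      s=S(qb,.36,38,.42,38);s.go(r,az,z,yaw,tx,tz);s.go(.665,29,.2,114)
      dq=np.abs(np.diff(np.array(s.qs),axis=0)).max(0)
      out.append((s.q[2],s.rows,viol(s.qs),(r,az,z,yaw,tx,tz),dq))
out=[o for o in out if o[2]<-.03]
out.sort(key=lambda o:-o[0]+.01*o[1])
for o in out[:25]: print(np.round(o[0],2),o[1],o[2].round(2),o[3],(o[4]*10/np.array([1.89,1.89,2.39,2.39,3.01,3.01,3.01])).round(2))
E
python3 t7.py
```

```text
[ 0.35 -0.29 -0.82  1.8  -0.21  1.54  0.22] 13
0.02 25 -0.09 (0.6, 40, 0.3, 150, -35, -35) [0.37 0.55 0.29 0.33 0.41 0.28 0.77]
0.0 25 -0.08 (0.6, 60, 0.3, 150, -35, -35) [0.33 0.49 0.25 0.31 0.52 0.28 0.79]
-0.04 25 -0.09 (0.6, 40, 0.4, 150, -35, -35) [0.33 0.51 0.27 0.32 0.4  0.28 0.67]
0.02 31 -0.07 (0.6, 80, 0.3, 180, -35, -35) [0.29 0.46 0.3  0.28 0.38 0.25 0.55]
0.01 31 -0.09 (0.6, 60, 0.3, 180, -35, -35) [0.25 0.47 0.25 0.32 0.33 0.24 0.57]
-0.01 31 -0.07 (0.6, 40, 0.4, 180, -35, -35) [0.35 0.48 0.21 0.42 0.31 0.38 0.59]
-0.08 25 -0.07 (0.6, 60, 0.4, 150, -35, -35) [0.31 0.42 0.23 0.26 0.47 0.23 0.64]
-0.13 20 -0.08 (0.6, 40, 0.4, 114, -35, -35) [0.42 0.39 0.45 0.28 0.64 0.36 1.01]
-0.03 31 -0.08 (0.6, 60, 0.4, 180, -35, -35) [0.23 0.45 0.23 0.31 0.33 0.26 0.51]
-0.04 31 -0.06 (0.6, 80, 0.4, 180, -35, -35) [0.28 0.4  0.26 0.23 0.37 0.19 0.47]
-0.13 26 -0.03 (0.6, 80, 0.4, 150, -35, -35) [0.43 0.34 0.22 0.24 0.57 0.24 0.65]
-0.23 18 -0.03 (0.4, 40, 0.3, 114, 0, -35) [0.34 0.43 0.26 0.4  0.41 0.25 0.58]
-0.11 31 -0.07 (0.5, 60, 0.3, 180, -35, 0) [0.32 0.39 0.28 0.38 0.51 0.25 0.
[... 261 characters left out ...]
5, 40, 0.3, 150, -35, 0) [0.39 0.64 0.48 0.63 0.76 0.42 1.03]
-0.18 31 -0.07 (0.4, 40, 0.3, 180, 0, -35) [0.28 0.29 0.21 0.25 0.19 0.25 0.48]
-0.29 20 -0.04 (0.6, 60, 0.4, 114, -35, -35) [0.83 0.44 0.55 0.29 0.66 0.39 0.96]
-0.18 31 -0.04 (0.5, 60, 0.4, 180, -35, 0) [0.28 0.43 0.24 0.33 0.42 0.19 0.6 ]
-0.18 31 -0.07 (0.4, 40, 0.4, 180, 0, -35) [0.28 0.31 0.21 0.2  0.2  0.32 0.48]
-0.33 17 -0.1 (0.5, 40, 0.3, 114, 0, -35) [0.4  0.51 0.2  0.28 0.45 0.25 0.56]
-0.19 31 -0.05 (0.4, 60, 0.3, 180, 0, -35) [0.21 0.31 0.24 0.25 0.19 0.23 0.41]
-0.29 22 -0.1 (0.5, 40, 0.3, 150, 0, -35) [0.41 0.43 0.28 0.27 0.33 0.32 0.53]
-0.2 31 -0.05 (0.4, 60, 0.4, 180, 0, -35) [0.2  0.31 0.24 0.21 0.2  0.3  0.4 ]
```

```bash
cat > screw.py <<'E'
from fast import *
from scipy.linalg import logm,expm
from scipy.spatial.transform import Rotation as R
def H(p,M): X=np.eye(4);X[:3,:3]=M;X[:3,3]=p;return X
def wpH(r,az,z,yaw,tx=0,tz=0): return H(pol(r,az,z),ori(yaw,tx,tz))
def row(A,B,n=None,maxt=.045,maxw=7.5):
    L=np.real(logm(np.linalg.inv(A)@B))
    if n is None:
        X=L; n=int(np.ceil(max(np.linalg.norm(L[:3,3])/maxt,np.degrees(np.linalg.norm([L[2,1],L[0,2],L[1,0]]))/maxw,1)))
    X=expm(L/n);return np.round(X[:3,3],3),np.round(np.degrees(R.from_matrix(X[:3,:3]).as_rotvec()),1),n
def exe(q,A,s,w,n,check=False):
    qs=[];mn=np.full(3,9.)
    X=H(s,R.from_rotvec(np.radians(w)).as_matrix())
    for _ in range(n):
        A=A@X;q=step(q,A[:3,3],A[:3,:3]);qs.append(q)
        if check: mn=np.minimum(mn,clr(q)[0])
    return q,A,qs,mn
def chain(q,A,wps,check=False,verbose=False,n=None):
    QS=[q];MN=np.full(3,9.);N=0
    for B in wps:
        s,w,n=row(A,B);q,A,qs,mn=exe(q,A,s,w,n,check);QS+=qs;MN=np.minimum(MN,mn);N+=n
        if verbose: print(s.tolist(),w.tolist(),n,'q',q.round(2),'clr',mn,'p',A[:3,3].round(3))
    QS=np.array(QS);return q,A,QS,N,MN
SP=np.array([1.89,1.89,2.39,2.39,3.01,3.01,3.01])
E
cat > t8.py <<'E'
from screw import *
import sys,time
rng=np.random.default_rng(int(sys.argv[1]))
q0=np.array([0.775,-0.371,-0.319,1.973,-0.126,1.381,0.086])
s=S(q0,.339,-23,.4045,-22.7,0,-8);s.go(.36,-22,.42,-22);s.go(.36,38,.42,38);qb=s.q
A0=H(*kin(qb)[:2])
F=wpH(.665,29,.2,114)
def ev(w):
    try: q,A,QS,N,mn=chain(qb,A0,[wpH(*x) for x in w]+[F])
    except Exception: return -9,0,0
    v=max(0,viol(QS)+.05);sp=(np.abs(np.diff(QS,axis=0)).max(0)*10/SP).max()
    P=min(kin(x)[0][2] for x in QS)
    return -abs(q[2]-.7)-20*v-.006*N-max(0,sp-.6)*2-10*max(0,.19-P),q,N
def rnd(): return [rng.uniform(.4,.65),rng.uniform(35,75),rng.uniform(.3,.5),rng.uniform(0,200),rng.uniform(-40,40),rng.uniform(-40,40)]
best=(-99,);t0=time.time()
while time.time()-t0<200:
    if rng.random()<.2 or len(best)<2: w=[rnd() for _ in range(rng.integers(1,4))]
    else:
        w=[list(x) for x in best[1]];i=rng.integers(len(w));c=rng.random()
        if c<.8: w[i]=list(np.clip(np.array(w[i])+rng.normal(size=6)*[.05,8,.05,20,10,10],[.38,32,.28,-30,-40,-40],[.68,80,.55,210,40,40]))
        elif c<.9 and len(w)<4: w.insert(i,rnd())
        elif len(w)>1: w.pop(i)
    v,q,N=ev(w)
    if v>best[0]: best=(v,w,N,q.round(2))
w=[[round(x[0],2),round(x[1]),round(x[2],2)]+[round(y) for y in x[3:]] for x in best[1]]
print(best[0],best[2:],w)
E
for i in 1 2 3 4 5 6; do python3 t8.py $i & done; wait
```

```text
-0.7700753967058032 (35, array([-0.64,  0.48,  0.14,  1.52, -0.06,  1.15,  1.49])) [[np.float64(0.5), 40, np.float64(0.37), 153, -34, -16], [np.float64(0.66), 63, np.float64(0.28), 197, -30, -4]]
-0.9078578314999804 (26, array([-0.52,  0.49, -0.05,  1.5 ,  0.03,  1.15,  1.41])) [[np.float64(0.56), 45, np.float64(0.28), 155, -33, -40]]
-0.5868260145244344 (46, array([-0.82,  0.51,  0.39,  1.54, -0.2 ,  1.13,  1.6 ])) [[np.float64(0.41), 54, np.float64(0.49), 172, -24, -4], [np.float64(0.38), 47, np.float64(0.55), 165, -40, -33], [np.float64(0.62), 72, np.float64(0.48), 210, -40, -40]]
-0.8526532994643876 (34, array([-0.59,  0.49,  0.05,  1.51, -0.02,  1.15,  1.44])) [[np.float64(0.42), 41, np.float64(0.41), 166, -26, -10], [np.float64(0.48), 32, np.float64(0.28), 165, 10, -40]]
-0.6893172259797735 (42, array([-0.74,  0.49,  0.26,  1.54, -0.13,  1.13,  1.54])) [[0.49, 54, 0.34, 197, -16, 27], [np.float64(0.6), 32, np.float64(0.41), 143, -40, -40]]
-0.5703292986109154 (37, array([-0.86,  0.51,  0.43,  1.54, -0.23,  1.15,  1.61])) [[0.54, 45, 0.46, 167, -32, 28], [np.float64(0.52), 50, np.float64(0.4), 176, -40, 16], [np.float64(0.45), 32, np.float64(0.28), 156, -13, -40]]
```

Call:
{"name": "jog_arm", "arguments": {
  "motion": [
    [[0,0,0],[0,0,4],0.03],
    [[0,0,0],[0,0,4],0.03],
    [[-0.001,0,0.036],[0,-6,0],0.03],
    [[-0.001,0,0.036],[0,-6,0],0.03],
    [[-0.001,0,0.036],[0,-6,0],0.03],
    [[-0.001,0,0.036],[0,-6,0],0.03],
    [[-0.001,0,0.036],[0,-6,0],0.03],
    [[-0.001,0,0.036],[0,-6,0],0.03],
    [[-0.001,0,0.036],[0,-6,0],0.03],
    [[-0.001,0,0.036],[0,-6,0],0.03],
    [[-0.001,0,0.036],[0,-6,0],0.03],
    [[-0.001,0,0.036],[0,-6,0],0.03],
    [[0,0,0],[0,0,0],0.03]
  ]
}}

```text
time_s: 3.6
tool_pos: [0.2754, 0.212, 0.4047]
ee_rot: [0.669, 0.229, -0.23, -0.669]
force: [0.5, -1.0, 0.5]
width: 0.0298
```

```bash
cat > t9.py <<'E'
from h import *
from screw import *
o,M,p=st()
q=np.array(o['joints']);print(kin(q)[0]-p)
t,T,_=kin(q);A0=H(t,T);print(clr(q))
F=wpH(.665,29,.2,114)
W=[(.54,45,.46,167,-32,28),(.52,50,.40,176,-40,16),(.45,32,.28,156,-13,-40)]
for W in (W,[W[0],W[2]],[(.45,40,.42,60),W[0],W[2]],[W[0],W[1],(.45,36,.3,156,-13,-40)]):
    qq,A,QS,N,mn=chain(q,A0,[wpH(*x) for x in W]+[F],True,True)
    print(N,viol(QS),(np.abs(np.diff(QS,axis=0)).max(0)*10/SP).round(2))
E
python3 t9.py
```

```text
t 3.6 q [ 0.326 -0.335 -0.78   1.873 -0.233  1.514  0.25 ] p [0.2754 0.212  0.4047] r 0.348 az 37.6
 xaxis yaw 37.88 y(appr) [-5.e-04 -7.e-04 -1.e+00] F [ 0.5 -1.   0.5] T [-0.05 -0.03  0.03] w 0.0298
[-9.04978759e-03 -5.30178165e-05 -3.74395168e-03]
([0.413, 0.279, 0.222], array([-0.165,  0.024,  0.773]), array([0.267, 0.212, 0.746]))
[0.011, -0.001, -0.01] [-2.7, -6.8, -1.2] 18 q [-0.34 -0.34 -0.48  2.   -0.01  0.71  2.07] clr [0.397 0.282 0.176] p [0.374 0.385 0.46 ]
[0.021, 0.011, 0.008] [-3.3, -0.4, -5.3] 3 q [-0.66 -0.32 -0.09  2.16 -0.47  0.64  2.6 ] clr [0.392 0.286 0.266] p [0.333 0.398 0.399]
[-0.012, 0.002, 0.023] [2.7, 4.2, -5.5] 8 q [-0.48  0.32  0.33  1.81 -0.63  1.59  2.77] clr [0.392 0.024 0.018] p [0.382 0.238 0.28 ]
[-0.015, 0.007, -0.025] [-0.3, 5.0, 5.4] 8 q [-0.91  0.52  0.5   1.54 -0.26  1.15  1.64] clr [0.358 0.01  0.05 ] p [0.581 0.325 0.199]
37 -0.04920673692294231 [0.58 0.47 0.56 0.24 0.53 0.44 0.64]
[0.011, -0.001, -0.01] [-2.7, -6.8, -1.2] 18 q [-0.34 -0.34 -0.48  2.   -0.01  0.71  2.07] clr [0.397 0.282 0.176] p [0.374 0.385 0.46 ]
[-0.006, 0.011, 0.021] 
[... 811 characters left out ...]
331 0.004 0.046] p [0.58  0.321 0.198]
37 -0.04162663041489495 [0.36 0.67 0.44 0.34 0.34 0.3  0.53]
[0.011, -0.001, -0.01] [-2.7, -6.8, -1.2] 18 q [-0.34 -0.34 -0.48  2.   -0.01  0.71  2.07] clr [0.397 0.282 0.176] p [0.374 0.385 0.46 ]
[0.021, 0.011, 0.008] [-3.3, -0.4, -5.3] 3 q [-0.66 -0.32 -0.09  2.16 -0.47  0.64  2.6 ] clr [0.392 0.286 0.266] p [0.333 0.398 0.399]
[-0.009, 0.002, 0.02] [2.7, 4.2, -5.5] 8 q [-0.5   0.27  0.29  1.82 -0.64  1.57  2.7 ] clr [0.392 0.009 0.006] p [0.365 0.262 0.296]
[-0.019, 0.007, -0.024] [-0.3, 5.0, 5.4] 8 q [-0.89  0.51  0.46  1.54 -0.24  1.15  1.62] clr [0.357 0.005 0.04 ] p [0.579 0.325 0.202]
37 -0.04920673692294231 [0.58 0.43 0.56 0.23 0.53 0.44 0.64]
```

```bash
cat > fit.py <<'E'
import numpy as np,ast
from scipy.optimize import least_squares
from fast import rz,ry,TM
D=[ast.literal_eval(l) for l in open('log.txt')]
D=[([1.0855,0.418,-.0103,1.6141,.0047,1.1107,-.053],[0.2682,-0.5641,0.2037],0)]+D
def f(x,q):
    L1,L2,d1,L3,o1,o3,o5,e3=x
    A=rz(-q[0]);p=np.array([0,0,d1])+A@[0,o1,0];A=A@ry(q[1])@rz(-q[2]);p=p+A@[e3,o3,L1];A=A@ry(q[3])@rz(-q[4]);p=p+A@[-e3,o5,L2]
    A=A@ry(q[5])@rz(-q[6]);return p+A[:,2]*L3
x0=[.5,.472,.3,.345,-.03,0,0,0]
r=least_squares(lambda x:np.r_[np.ravel([f(x,d[0])-d[1] for d in D])*1000,(x-x0)*5],x0)
print(r.x.round(4));print([(f(r.x,d[0])-d[1]).round(4) for d in D])
E
python3 fit.py
```

```text
[ 5.018e-01  4.698e-01  2.892e-01  3.348e-01 -1.450e-02 -1.590e-02
 -3.000e-04 -0.000e+00]
[array([-0., -0., -0.]), array([0., 0., 0.]), array([0., 0., 0.]), array([ 0.,  0., -0.]), array([-0., -0., -0.])]
```

```bash
sed -i "s/^L1,L2,C=.*/L1,L2,C=.5018,.4698,.2892-.3348/; s/L3=.345)/L3=.3348)/; s/apply(\[0,-.0305,0\])/apply([0,-.0145,0])/; s/el=sh+A3.apply(\[0,0,L1\])/el=sh+A3.apply([0,-.0159,L1])/" sim.py
sed -i "s/C,.345/C,.3348/; s/@\[0,-.0305,0\]/@[0,-.0145,0]/; s/A=A@rz(-q\[2\]);p=p+A\[:,2\]\*L1/A=A@rz(-q[2]);p=p+A@[0,-.0159,L1]/" fast.py
cat > t10.py <<'E'
from screw import *
import sys,time
rng=np.random.default_rng(int(sys.argv[1]))
qb=np.array([0.326,-0.335,-0.78,1.873,-0.233,1.514,0.25])
t,T,_=kin(qb)
if sys.argv[1]=='0': print(t,clr(qb))
A0=H(t,T);F=wpH(.67,30,.2,114)
def ev(w):
    try: q,A,QS,N,mn=chain(qb,A0,[wpH(*x) for x in w]+[F])
    except Exception: return -9,0,0
    v=max(0,viol(QS)+.05);sp=(np.abs(np.diff(QS,axis=0)).max(0)*10/SP).max()
    P=min(kin(x)[0][2] for x in QS)
    c=-abs(q[2]-.7)-20*v-.006*N-max(0,sp-.6)*2-10*max(0,.19-P)
    if c>best[0]:
        m=np.array([clr(x)[0] for x in QS[::2]]).min(0); c-=10*np.maximum(0,np.array([.2,.13,.15])-m).sum()
    return c,q,N
def rnd(): return [rng.uniform(.4,.65),rng.uniform(35,75),rng.uniform(.3,.5),rng.uniform(0,200),rng.uniform(-40,40),rng.uniform(-40,40)]
best=(-99,);t0=time.time()
while time.time()-t0<300:
    if rng.random()<.2 or len(best)<2: w=[rnd() for _ in range(rng.integers(1,4))]
    else:
        w=[list(x) for x in best[1]];i=rng.integers(len(w));c=rng.random()
        if c<.8: w[i]=list(np.clip(np.array(w[i])+rng.normal(size=6)*[.05,8,.05,20,10,10],[.38,32,.28,-30,-40,-40],[.68,80,.55,210,40,40]))
        elif c<.9 and len(w)<4: w.insert(i,rnd())
        elif len(w)>1: w.pop(i)
    v,q,N=ev(w)
    if v>best[0]: best=(v,w,N,q.round(2))
w=[[round(float(x[0]),2),round(x[1]),round(float(x[2]),2)]+[round(y) for y in x[3:]] for x in best[1]]
print(best[0],best[2:],w)
E
for i in 0 1 2 3 4 5 6 7; do python3 t10.py $i & done; wait
```

```text
-0.8124300609176609 (39, array([-0.65,  0.51,  0.12,  1.48, -0.06,  1.17,  1.47])) [[0.51, 46, 0.42, 162, -18, 37], [0.49, 64, 0.4, 167, -40, -31]]
-0.969789865408323 (30, array([-0.52,  0.5 , -0.07,  1.48,  0.04,  1.16,  1.39])) [[0.55, 69, 0.33, 172, -40, -40]]
-0.7655469663767557 (37, array([-0.68,  0.49,  0.16,  1.52, -0.09,  1.13,  1.49])) [[0.41, 40, 0.48, 162, -20, -13], [0.67, 63, 0.3, 185, -40, -18]]
-0.6991474416082146 (45, array([-0.75,  0.5 ,  0.27,  1.54, -0.15,  1.13,  1.53])) [[0.4, 52, 0.55, 183, -40, -25], [0.68, 80, 0.44, 210, -40, -37]]
-0.983006299127494 (27, array([-0.49,  0.5 , -0.12,  1.49,  0.07,  1.15,  1.37])) [[0.53, 67, 0.34, 154, -38, -35]]
[0.27502158 0.21228156 0.4047591 ] ([0.407, 0.269, 0.216], array([-0.155,  0.025,  0.767]), array([0.275, 0.213, 0.74 ]))
-0.97293533169654 (29, array([-0.5 ,  0.52, -0.1 ,  1.48,  0.05,  1.15,  1.39])) [[0.59, 68, 0.36, 165, -40, -40]]
-0.8557016809398731 (45, array([-0.65,  0.5 ,  0.11,  1.52, -0.07,  1.13,  1.47])) [[0.48, 50, 0.38, 210, 3, 40], [0.48, 63, 0.43, 183, -40, -14]]
-0.5460405619915576 (46, array([-0.86,  0.52,  0.43,  1.52, -0.23,  1.15,  1.6 ])) [[0.61, 80, 0.54, 198, -40, 34], [0.54, 63, 0.42, 179, -40, 19], [0.55, 54, 0.32, 170, -23, -40]]
```

```bash
cat > t11.py <<'E'
from screw import *
q=np.array([0.326,-0.335,-0.78,1.873,-0.233,1.514,0.25]);t,T,_=kin(q);A=H(t,T)
W=[[0.61, 80, 0.54, 198, -40, 34], [0.54, 63, 0.42, 179, -40, 19], [0.55, 54, 0.32, 170, -23, -40],[.67,30,.2,114]]
q,A,QS,N,mn=chain(q,A,[wpH(*x) for x in W],True,True)
print(N,viol(QS),(np.abs(np.diff(QS,axis=0)).max(0)*10/SP).round(2))
for p,yaw in [([.5886,.3166,.045],114),([.5886,.3166,.15],114),([.6545,.28,.15],127),([.6545,.28,.055],127),([.6545,.28,.055],44)]:
    q,A,QS,N,mn=chain(q,A,[H(p,ori(yaw))],True,True);print(viol(QS))
E
python3 t11.py
```

```text
[0.028, -0.008, -0.003] [-2.5, -6.6, -2.1] 22 q [-0.56 -0.29 -0.81  1.83 -0.01  0.63  2.01] clr [0.398 0.27  0.205] p [0.107 0.608 0.542]
[-0.015, 0.007, 0.042] [1.6, 3.5, -0.3] 5 q [-0.65 -0.32 -0.4   2.1  -0.27  0.57  2.21] clr [0.397 0.394 0.386] p [0.246 0.48  0.42 ]
[-0.012, 0.007, 0.01] [1.8, 3.2, -6.3] 8 q [-0.6   0.33  0.04  1.7  -0.77  1.47  2.64] clr [0.393 0.13  0.155] p [0.326 0.441 0.321]
[-0.032, 0.001, -0.006] [0.2, 5.3, 4.8] 10 q [-0.86  0.54  0.43  1.5  -0.23  1.16  1.6 ] clr [0.344 0.135 0.169] p [0.583 0.333 0.196]
45 -0.05499999999999999 [0.52 0.48 0.57 0.23 0.35 0.4  0.44]
[-0.004, 0.038, 0.0] [-0.1, -0.0, -0.1] 4 q [-0.8   0.7   0.38  1.62 -0.31  0.88  1.68] clr [0.286 0.16  0.235] p [0.589 0.318 0.044]
-0.6923768411134288
[-0.0, -0.035, 0.0] [0.0, -0.0, 0.0] 3 q [-0.83  0.58  0.42  1.56 -0.26  1.06  1.64] clr [0.3   0.15  0.228] p [0.589 0.318 0.149]
-0.6923768411134288
[-0.032, -0.001, -0.021] [0.0, -6.6, 0.0] 2 q [-0.68  0.65  0.37  1.43 -0.25  1.11  1.94] clr [0.276 0.104 0.226] p [0.655 0.28  0.151]
-0.8295524077824434
[0.0, 0.032, 0.0] [0.0, 0.0, 0.0] 3 q [-0.67  0.75  0.34  1.49 -0.28  0.96  1.97] clr [0.239 0.108 0.245] p [0.655 0.28  0.055]
-0.7653644461993132
[-0.0, -0.0, 0.0] [-0.0, 6.9, 0.0] 12 q [-0.87  0.83  0.67  1.49 -0.57  1.02  0.72] clr [0.242 0.119 0.267] p [0.655 0.28  0.055]
-0.5771036924335096
```

Call:
{"name": "jog_arm", "arguments": {
  "motion": [
    [[0.028,-0.008,-0.003],[-2.5,-6.6,-2.1],0.04],
    [[0.028,-0.008,-0.003],[-2.5,-6.6,-2.1],0.04],
    [[0.028,-0.008,-0.003],[-2.5,-6.6,-2.1],0.04],
    [[0.028,-0.008,-0.003],[-2.5,-6.6,-2.1],0.04],
    [[0.028,-0.008,-0.003],[-2.5,-6.6,-2.1],0.04],
    [[0.028,-0.008,-0.003],[-2.5,-6.6,-2.1],0.04],
    [[0.028,-0.008,-0.003],[-2.5,-6.6,-2.1],0.04],
    [[0.028,-0.008,-0.003],[-2.5,-6.6,-2.1],0.04],
    [[0.028,-0.008,-0.003],[-2.5,-6.6,-2.1],0.04],
    [[0.028,-0.008,-0.003],[-2.5,-6.6,-2.1],0.04],
    [[0.028,-0.008,-0.003],[-2.5,-6.6,-2.1],0.04],
    [[0.028,-0.008,-0.003],[-2.5,-6.6,-2.1],0.04],
    [[0.028,-0.008,-0.003],[-2.5,-6.6,-2.1],0.04],
    [[0.028,-0.008,-0.003],[-2.5,-6.6,-2.1],0.04],
    [[0.028,-0.008,-0.003],[-2.5,-6.6,-2.1],0.04],
    [[0.028,-0.008,-0.003],[-2.5,-6.6,-2.1],0.04],
    [[0.028,-0.008,-0.003],[-2.5,-6.6,-2.1],0.04],
    [[0.028,-0.008,-0.003],[-2.5,-6.6,-2.1],0.04],
    [[0.028,-0.008,-0.003],[-2.5,-6.6,-2.1],0.04],
    [[0.028,-0.008,-0.003],[-2.5,-6.6,-2.1],0.04]
  ]
}}

```text
time_s: 5.6
tool_pos: [0.1702, 0.6072, 0.5519]
ee_rot: [0.149, 0.897, -0.383, 0.163]
force: [0.4, 1.5, -1.1]
width: 0.0399
```

```bash
cat > t12.py <<'E'
from h import *
from screw import *
o,M,p=st();q=np.array(o['joints']);print('fk err',kin(q)[0]-p,clr(q))
A=H(p,M)
W=[[0.61, 80, 0.54, 198, -40, 34], [0.54, 63, 0.42, 179, -40, 19], [0.55, 54, 0.32, 170, -23, -40],[.67,30,.2,114]]
q,A,QS,N,mn=chain(q,A,[wpH(*x) for x in W],True,True)
E
python3 t12.py
```

```text
t 5.6 q [-0.371 -0.255 -0.926  1.753  0.084  0.7    1.751] p [0.1702 0.6072 0.5519] r 0.631 az 74.3
 xaxis yaw 171.05 y(appr) [ 0.3923  0.6625 -0.6381] F [ 0.4  1.5 -1.1] T [-0.69  0.4  -0.03] w 0.0399
fk err [-3.42805145e-04  6.06718349e-05  2.56101292e-05] ([0.399, 0.546, 0.543], array([-0.098, -0.064,  0.778]), array([0.039, 0.385, 0.766]))
[0.021, -0.007, -0.002] [-1.9, -4.5, -1.3] 3 q [-0.58 -0.32 -0.79  1.85 -0.01  0.61  2.01] clr [0.398 0.552 0.552] p [0.105 0.602 0.541]
[-0.015, 0.008, 0.041] [1.7, 3.5, -0.4] 5 q [-0.66 -0.32 -0.4   2.1  -0.26  0.57  2.2 ] clr [0.397 0.396 0.388] p [0.245 0.482 0.419]
[-0.012, 0.007, 0.01] [1.8, 3.2, -6.3] 8 q [-0.61  0.33  0.05  1.7  -0.78  1.46  2.64] clr [0.394 0.132 0.157] p [0.325 0.443 0.321]
[-0.032, 0.001, -0.006] [0.2, 5.3, 4.8] 10 q [-0.87  0.54  0.45  1.5  -0.24  1.15  1.6 ] clr [0.346 0.137 0.171] p [0.582 0.335 0.196]
```

Call:
{"name": "jog_arm", "arguments": {
  "motion": [
    [[0.028,-0.008,-0.003],[-2.5,-6.6,-2.1],0.04],
    [[0.028,-0.008,-0.003],[-2.5,-6.6,-2.1],0.04],
    [[-0.015,0.007,0.042],[1.6,3.5,-0.3],0.04],
    [[-0.015,0.007,0.042],[1.6,3.5,-0.3],0.04],
    [[-0.015,0.007,0.042],[1.6,3.5,-0.3],0.04],
    [[-0.015,0.007,0.042],[1.6,3.5,-0.3],0.04],
    [[-0.015,0.007,0.042],[1.6,3.5,-0.3],0.04],
    [[-0.012,0.007,0.01],[1.8,3.2,-6.3],0.04],
    [[-0.012,0.007,0.01],[1.8,3.2,-6.3],0.04],
    [[-0.012,0.007,0.01],[1.8,3.2,-6.3],0.04],
    [[-0.012,0.007,0.01],[1.8,3.2,-6.3],0.04],
    [[-0.012,0.007,0.01],[1.8,3.2,-6.3],0.04],
    [[-0.012,0.007,0.01],[1.8,3.2,-6.3],0.04],
    [[-0.012,0.007,0.01],[1.8,3.2,-6.3],0.04],
    [[-0.012,0.007,0.01],[1.8,3.2,-6.3],0.04],
    [[0,0,0],[0,0,0],0.04],
    [[0,0,0],[0,0,0],0.04]
  ]
}}

```text
time_s: 7.3
tool_pos: [0.3307, 0.4371, 0.3197]
ee_rot: [-0.165, 0.807, -0.489, -0.288]
force: [-0.2, -0.3, 0.9]
width: 0.0396
```

```bash
sed -i 's/^W=.*/W=[[.67,30,.2,114]]/' t12.py; python3 t12.py
```

```text
t 7.3 q [-0.602  0.335  0.064  1.703 -0.778  1.469  2.647] p [0.3307 0.4371 0.3197] r 0.548 az 52.9
 xaxis yaw 178.95 y(appr) [-0.5481  0.4679 -0.6933] F [-0.2 -0.3  0.9] T [-0.46 -0.55  0.01] w 0.0396
fk err [2.22313267e-05 2.36728916e-04 3.34795428e-04] ([0.393, 0.125, 0.156], array([0.153, 0.068, 0.763]), array([0.514, 0.281, 0.552]))
[-0.031, 0.001, -0.006] [0.2, 5.2, 4.8] 10 q [-0.88  0.54  0.45  1.51 -0.24  1.15  1.61] clr [0.348 0.13  0.164] p [0.581 0.333 0.198]
```

Call:
{"name": "jog_arm", "arguments": {
  "motion": [
    [[-0.031,0.001,-0.006],[0.2,5.2,4.8],0.045],
    [[-0.031,0.001,-0.006],[0.2,5.2,4.8],0.045],
    [[-0.031,0.001,-0.006],[0.2,5.2,4.8],0.045],
    [[-0.031,0.001,-0.006],[0.2,5.2,4.8],0.045],
    [[-0.031,0.001,-0.006],[0.2,5.2,4.8],0.045],
    [[-0.031,0.001,-0.006],[0.2,5.2,4.8],0.045],
    [[-0.031,0.001,-0.006],[0.2,5.2,4.8],0.045],
    [[-0.031,0.001,-0.006],[0.2,5.2,4.8],0.045],
    [[-0.031,0.001,-0.006],[0.2,5.2,4.8],0.045],
    [[-0.031,0.001,-0.006],[0.2,5.2,4.8],0.045],
    [[0,0,0],[0,0,0],0.045],
    [[0,0,0],[0,0,0],0.045]
  ]
}}

```text
time_s: 8.5
tool_pos: [0.5799, 0.3355, 0.2013]
ee_rot: [0.384, 0.595, -0.594, -0.382]
force: [0.1, -0.4, -0.8]
width: 0.0448
```

```bash
cat > t13.py <<'E'
from h import *
from screw import *
grab('side','side2');grab('top','top2')
o,M,p=st();q=np.array(o['joints']);print(clr(q))
A=H(p,M)
B=H([.5886,.3166,.15],ori(114.0))
X=np.linalg.inv(A)@B;print(X[:3,3].round(4),np.degrees(R.from_matrix(X[:3,:3]).as_rotvec()).round(2))
E
python3 t13.py
```

```text
t 8.6 q [-0.876  0.531  0.443  1.509 -0.239  1.154  1.606] p [0.5798 0.3354 0.2011] r 0.67 az 30.1
 xaxis yaw 114.38 y(appr) [ 2.4e-03  6.0e-04 -1.0e+00] F [-0.  -0.1 -0.8] T [ 0.02 -0.01  0.02] w 0.0449
([0.35, 0.161, 0.225], array([0.181, 0.172, 0.725]), array([0.579, 0.336, 0.536]))
[-0.0208  0.0511 -0.0002] [ 0.14  0.38 -0.03]
```

View pics/side2.png

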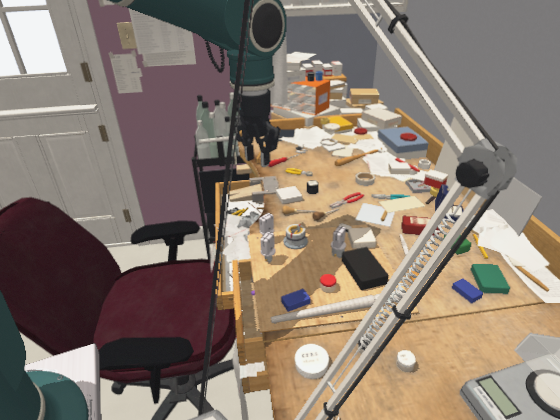

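View pics/top2.png

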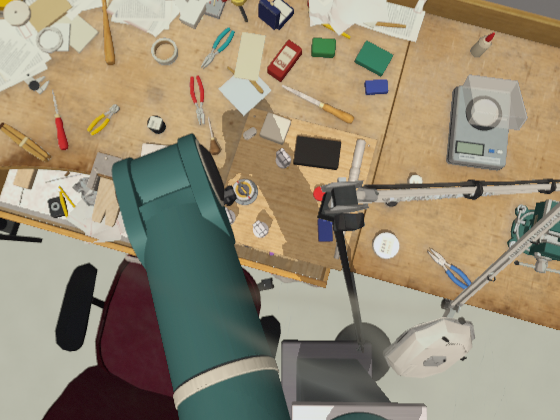

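```bash
python3 - <<'E'
from h import *
f=load('side0');W=pts(f);Z=W[:,:,2]
for n,c in dict(A=(.7276,.1863),B=(.5604,.238),C=(.5886,.3167)).items():
    m=(Z>.078)&(Z<.09)&(np.hypot(W[...,0]-c[0],W[...,1]-c[1])<.035)
    uv=np.argwhere(m)[:,::-1];P=onplane(f,uv,.083)[:,:2]
    print(n,len(uv),np.median(Z[m]).round(4),cv2.minAreaRect((P*1000).astype(np.float32)),P.mean(0).round(4))
hsv=cv2.cvtColor(f['image'],cv2.COLOR_RGB2HSV)
m=(np.hypot(W[...,0]-.6545,W[...,1]-.28)<.04)&(Z>.035)&(Z<.06)
uv=np.argwhere(m)[:,::-1];P=onplane(f,uv,.045)[:,:2];h=cv2.convexHull((P*1000).astype(np.float32));print(len(uv),np.median(Z[m]),cv2.fitEllipse(h))
im=f['image'].astype(int);red=((im[...,0]-im[...,1]>50)&(im[...,0]-im[...,2]>50))&(np.hypot(W[...,0]-.6545,W[...,1]-.28)<.04)
n,l,s,c=cv2.connectedComponentsWithStats(red.astype(np.uint8));print(s[1:],c[1:],onplane(f,c[1:],.045))
f=load('top0');W=pts(f);Z=W[:,:,2]
m=(np.hypot(W[...,0]-.6545,W[...,1]-.28)<.032)&(Z>.040)&(Z<.06)
uv=np.argwhere(m)[:,::-1];P=onplane(f,uv,.045)[:,:2];h=cv2.convexHull((P*1000).astype(np.float32));print(len(uv),np.median(Z[m]),cv2.fitEllipse(h),cv2.minEnclosingCircle(h))
E
```

```text
A 91 0.0837 ((724.282958984375, 183.63710021972656), (42.59313201904297, 22.353723526000977), 43.08427047729492) [0.7247 0.1834]
B 95 0.0838 ((557.14404296875, 234.83338928222656), (41.1866455078125, 22.716514587402344), 41.52066421508789) [0.557  0.2347]
C 89 0.084 ((586.0960693359375, 314.2399597167969), (41.404422760009766, 26.77353858947754), 24.398860931396484) [0.5851 0.3137]
215 0.045052020733014175 ((649.953369140625, 274.8044128417969), (52.66252136230469, 64.1718978881836), 150.602783203125)
[[299 224   2   2   3]
 [291 233   1   3   3]] [[299.33333333 224.33333333]
 [291.         234.        ]] [[0.67160274 0.29670934 0.045     ]
 [0.63377921 0.26712602 0.045     ]]
226 0.04507536577134996 ((654.6314697265625, 280.2146911621094), (48.69761276245117, 49.35000228881836), 119.09214782714844) ((654.181396484375, 280.3490905761719), 25.28702735900879)
```

Call:
{"name": "jog_arm", "arguments": {
  "motion": [
    [[-0.0208,0.02,0],[0.1,0.4,0],0.045],
    [[0,0.035,0],[0,0,0],0.045],
    [[0,0.035,0],[0,0,0],0.045],
    [[0,0.035,0],[0,0,0],0.045],
    [[0,0.02,0],[0,0,0],0.045],
    [[0,0.01,0],[0,0,0],0.045],
    [[0,0,0],[0,0,0],0.045],
    [[0,0,0],[0,0,0],0.045]
  ]
}}

```text
time_s: 9.4
tool_pos: [0.5894, 0.3156, 0.0465]
ee_rot: [-0.387, -0.592, 0.593, 0.385]
force: [-0.2, 0.4, 1.3]
width: 0.0453
```

```bash
python3 - <<'E'
from h import *
st();f=grab('side','side3')
cv2.imwrite('pics/side3z.png',cv2.resize(f['image'][180:290,220:360],None,fx=5.5,fy=5.5,interpolation=cv2.INTER_CUBIC)[:,:,::-1])
E
```

```text
t 9.4 q [-0.809  0.697  0.39   1.62  -0.317  0.887  1.688] p [0.5894 0.3156 0.0465] r 0.669 az 28.2
 xaxis yaw 113.87 y(appr) [ 0.0016 -0.0016 -1.    ] F [-0.2  0.4  1.3] T [-0.    0.03 -0.03] w 0.0453
```

View pics/side3z.png

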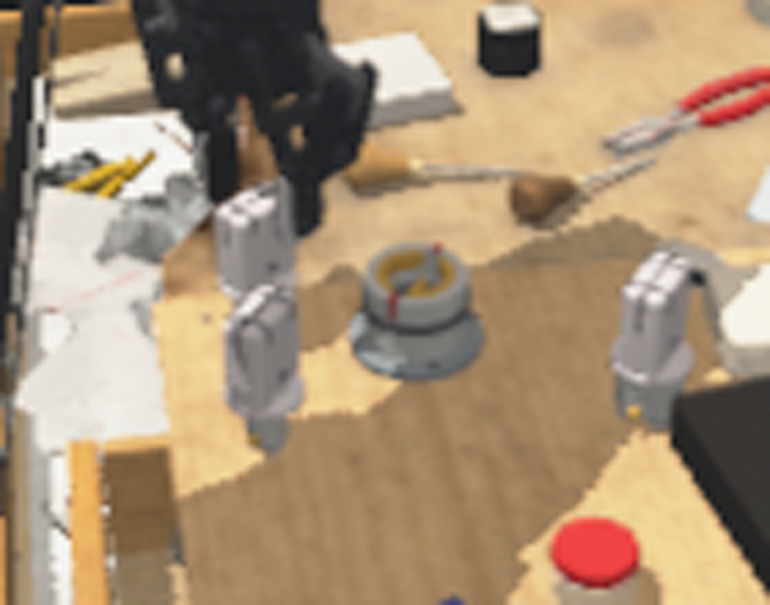

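```bash
python3 - <<'E'
from h import *
f=load('side3');W=pts(f)
for zx,zy in [(215,150),(218,180),(305,150),(305,180),(308,215),(340,100),(250,200),(235,250),(285,220),(275,180)]:
    u,v=int(220+zx/5.5),int(180+zy/5.5);print(zx,zy,u,v,W[v,u].round(3),f['image'][v,u])
p=np.array([.5894,.3156,.0465]);a=np.radians(113.87);x=np.array([np.cos(a),np.sin(a),0])
for s in(-1,1):
    for zz in (0.,.03): print(s,zz,(proj(f,p+s*.0225*x+[0,0,zz])-[220,180])*5.5)
print((proj(f,p+[0,0,.0365])-[220,180])*5.5)
cv2.imwrite('pics/side3y.png',cv2.resize(f['image'][195:245,240:300],None,fx=12,fy=12,interpolation=cv2.INTER_NEAREST)[:,:,::-1])
E
```

```text
215 150 259 207 [0.575 0.335 0.104] [34 34 36]
218 180 259 212 [0.573 0.332 0.091] [33 34 34]
305 150 275 207 [0.599 0.285 0.127] [40 40 43]
305 180 275 212 [0.596 0.279 0.116] [35 37 38]
308 215 276 219 [0.6   0.282 0.092] [39 39 42]
340 100 281 198 [0.602 0.252 0.17 ] [36 37 40]
250 200 265 216 [0.583 0.317 0.085] [196 185 185]
235 250 262 225 [0.57  0.307 0.067] [155 149 147]
285 220 271 220 [0.588 0.286 0.09 ] [130 128 126]
275 180 270 212 [0.588 0.29  0.112] [123 114 107]
-1 0.0 [[297.84757666 281.22489725]]
-1 0.03 [[295.72208658 229.06487035]]
1 0.0 [[230.73073839 244.88157787]]
1 0.03 [[227.58095528 193.4985372 ]]
[[260.6135005  199.60565395]]
```

View pics/side3y.png

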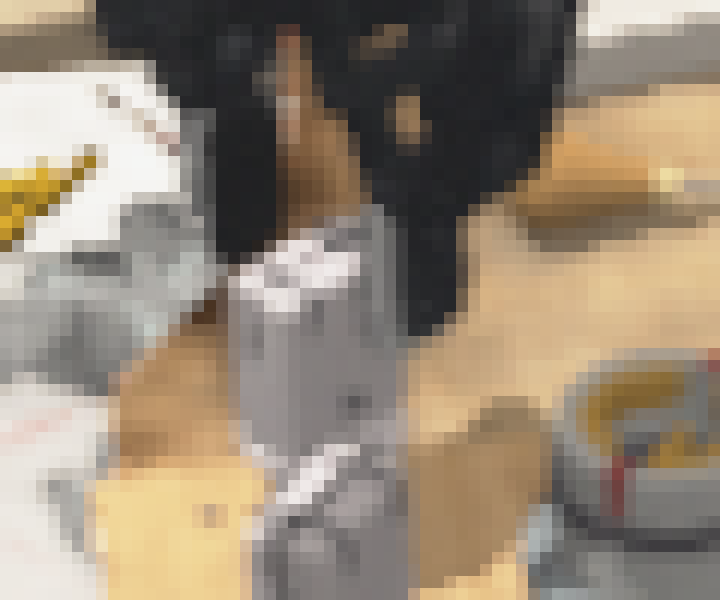

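Call:
{"name": "jog_arm", "arguments": {
  "motion": [
    [[0,0,0],[0,0,0],0.005],
    [[0,0,0],[0,0,0],0.005],
    [[0,0,0],[0,0,0],0.005],
    [[0,0,0],[0,0,0],0.005],
    [[0,0,0],[0,0,0],0.005],
    [[0,0,0],[0,0,0],0.005]
  ]
}}

```text
time_s: 10.05
tool_pos: [0.5894, 0.3157, 0.0463]
ee_rot: [-0.387, -0.592, 0.593, 0.385]
force: [-0.8, 0.0, 6.5]
width: 0.0182
```

```bash
python3 - <<'E'
from h import *
st();f=grab('side','side4')
cv2.imwrite('pics/side4z.png',cv2.resize(f['image'][180:290,220:360],None,fx=5.5,fy=5.5,interpolation=cv2.INTER_CUBIC)[:,:,::-1])
E
```

```text
t 10.05 q [-0.809  0.697  0.39   1.62  -0.317  0.887  1.688] p [0.5894 0.3157 0.0463] r 0.669 az 28.2
 xaxis yaw 113.87 y(appr) [ 0.0018 -0.0016 -1.    ] F [-0.8  0.   6.5] T [0.06 0.27 0.02] w 0.0182
```

View pics/side4z.png

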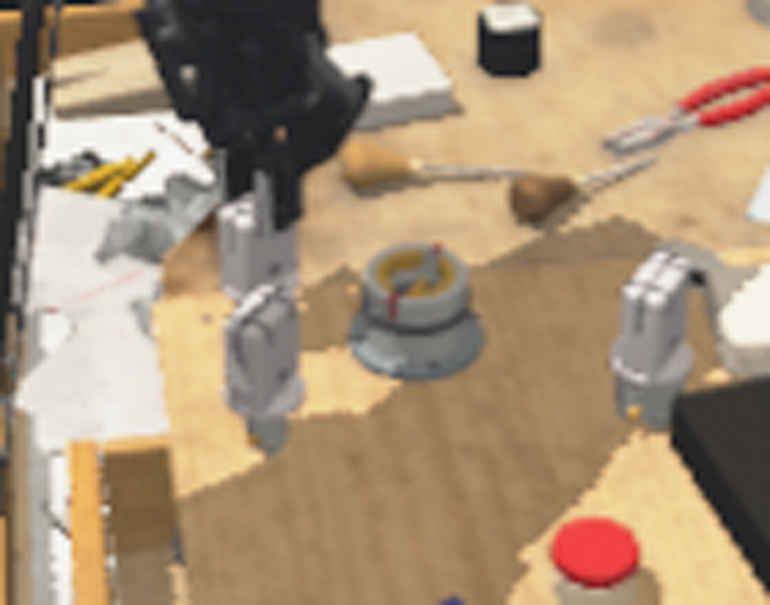

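Call:
{"name": "jog_arm", "arguments": {
  "motion": [
    [[0,-0.02,0],[0,0,0],0.005],
    [[0,-0.03,0],[0,0,0],0.005],
    [[0,-0.02,0],[0,0,0],0.005],
    [[0,-0.01,0],[0,0,0],0.005],
    [[0,0,0],[0,0,0],0.005],
    [[0,0,0],[0,0,0],0.005]
  ]
}}

```text
time_s: 10.7
tool_pos: [0.5884, 0.3153, 0.1243]
ee_rot: [-0.386, -0.592, 0.594, 0.385]
force: [0.0, 0.8, -2.1]
width: 0.0181
```

```bash
python3 - <<'E'
from h import *
st();f=grab('side','side5')
cv2.imwrite('pics/side5z.png',cv2.resize(f['image'][170:280,220:360],None,fx=5.5,fy=5.5,interpolation=cv2.INTER_CUBIC)[:,:,::-1])
f=grab('top','top5')
cv2.imwrite('pics/top5z.png',cv2.resize(f['image'][140:250,190:330],None,fx=5.5,fy=5.5,interpolation=cv2.INTER_CUBIC)[:,:,::-1])
E
```

```text
t 10.7 q [-0.834  0.605  0.425  1.578 -0.276  1.02   1.658] p [0.5884 0.3153 0.1243] r 0.668 az 28.2
 xaxis yaw 113.87 y(appr) [-4.0e-04 -3.2e-03 -1.0e+00] F [ 0.   0.8 -2.1] T [-0.   -0.01  0.01] w 0.0181
```

View pics/side5z.png

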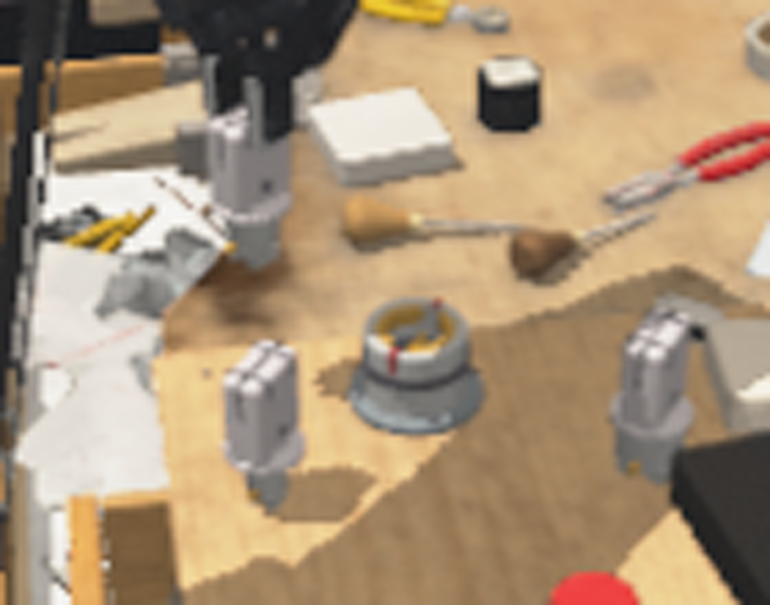

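View pics/top5z.png

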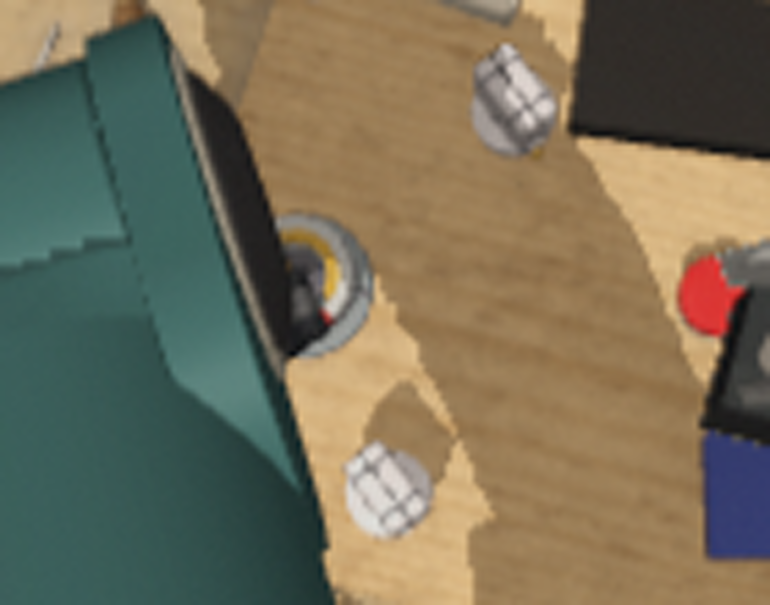

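```bash
python3 - <<'E'
from h import *
f=load('side5');W=pts(f)
p=np.array([.5884,.3153,.1243]);a=np.radians(113.87);x=np.array([np.cos(a),np.sin(a),0]);zt=np.array([-np.sin(a),np.cos(a),0])
for n,d in [('tip',0),('grasp',.019),('top of block(exp)',.036),('bot exp',-.008),('under exp',-.042)]:
    print(n,(proj(f,p-.009*x+[0,0,d])-[220,170])*5.5)
for zx,zy in [(255,100),(255,120),(255,140),(255,160),(280,120),(240,180),(265,170),(225,140),(256,245),(230,245)]:
    u,v=int(220+zx/5.5),int(170+zy/5.5);print(zx,zy,W[v,u].round(3),f['image'][v,u])
cv2.imwrite('pics/side5y.png',cv2.resize(f['image'][172:222,250:280],None,fx=12,fy=12,interpolation=cv2.INTER_NEAREST)[:,:,::-1])
E
```

```text
tip [[269.04029994 187.66603125]]
grasp [[267.34558598 152.03200755]]
top of block(exp) [[265.79881258 119.49412472]]
bot exp [[269.74335881 202.4440652 ]]
under exp [[272.66404972 263.80527831]]
255 100 [0.582 0.296 0.179] [119 118 116]
255 120 [0.582 0.297 0.17 ] [122 121 119]
255 140 [0.583 0.299 0.158] [124 123 121]
255 160 [0.583 0.303 0.144] [126 121 120]
280 120 [0.591 0.293 0.17 ] [37 38 40]
240 180 [0.574 0.299 0.14 ] [131 125 125]
265 170 [0.59  0.307 0.137] [127 121 121]
225 140 [0.57  0.308 0.156] [131 125 124]
256 245 [0.583 0.306 0.098] [113 112 109]
230 245 [0.57  0.31  0.099] [219 187 121]
```

View pics/side5y.png

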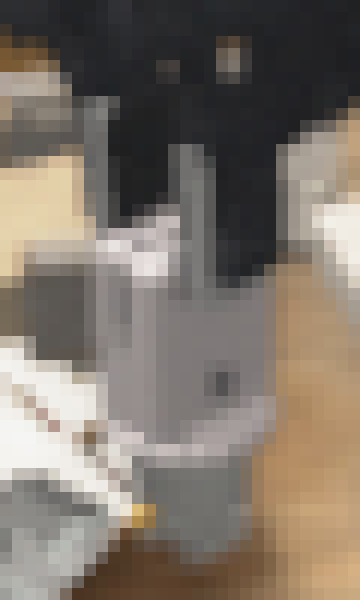

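```bash
python3 - <<'E'
from h import *
a,b,c=[load(n) for n in('side0','side3','side4')]
def ecc(A,B,r):
    v0,v1,u0,u1=r
    ga=cv2.cvtColor(A['image'],cv2.COLOR_RGB2GRAY).astype(np.float32);gb=cv2.cvtColor(B['image'],cv2.COLOR_RGB2GRAY).astype(np.float32)
    M=np.eye(2,3,dtype=np.float32)
    try:
        cc,M=cv2.findTransformECC(ga[v0:v1,u0:u1],gb[v0-6:v1+6,u0-6:u1+6],np.array([[1,0,6],[0,1,6]],np.float32),cv2.MOTION_TRANSLATION,(3,200,1e-6));return cc,M[:,2]-6
    except Exception as e: return str(e)[:60]
for r in [(222,233,257,277),(220,233,258,268),(221,232,256,270)]: print(r,ecc(b,c,r))
print('static ref',ecc(b,c,(232,258,280,312)),ecc(b,c,(230,260,255,278)))
p=np.array([.5886,.3167,.045]);x=np.array([-.4046,.9145,0])
print(proj(b,p+.001*x)-proj(b,p),'px per mm along jaw x');print(proj(b,p+[0.001*-.9145,.001*-.4046,0])-proj(b,p))
E
```

```text
(222, 233, 257, 277) (0.8738280818134209, array([-0.0722084 ,  0.14851522], dtype=float32))
(220, 233, 258, 268) (0.9130531909705352, array([0.51504564, 0.16696787], dtype=float32))
(221, 232, 256, 270) (0.9091345584464768, array([0.37079048, 0.36092472], dtype=float32))
static ref (0.9697598934173496, array([-0.18937111,  0.04809761], dtype=float32)) (0.9940794579918226, array([-0.08698893,  0.04504347], dtype=float32))
[[-0.27034226 -0.14672375]] px per mm along jaw x
[[-0.26681341  0.16846941]]
```

Call:
{"name": "jog_arm", "arguments": {
  "motion": [
    [[-0.015,0,-0.011],[0,0,0],0.005],
    [[-0.02,0,-0.016],[0,0,0],0.005],
    [[-0.015,0,-0.012],[0,0,0],0.005],
    [[-0.009,0,-0.0073],[0,0,0],0.005],
    [[0,0,0],[0,-6.8,0],0.005],
    [[0,0,0],[0,-6.8,0],0.005],
    [[0,0,0],[0,0,0],0.005],
    [[0,0,0],[0,0,0],0.005]
  ]
}}

```text
time_s: 11.6
tool_pos: [0.655, 0.28, 0.1249]
ee_rot: [-0.315, -0.633, 0.634, 0.314]
force: [0.3, -0.3, -1.5]
width: 0.0181
```

```bash
cat > t14.py <<'E'
from h import *
from screw import *
o,M,p=st();q=np.array(o['joints']);print(clr(q)[0])
d=np.array([.6546-p[0],.2802-p[1],0]);print('to socket in tool xyz',(M.T@d).round(4),'tilt fix about tool',(M.T@np.cross(M[:,1],[0,0,-1])*57.3).round(2))
E
python3 t14.py; python3 - <<'E'
from h import *
f=grab('side','side6')
cv2.imwrite('pics/side6z.png',cv2.resize(f['image'][170:270,240:350],None,fx=7,fy=6,interpolation=cv2.INTER_CUBIC)[:,:,::-1])
E
```

```text
t 11.6 q [-0.686  0.673  0.369  1.445 -0.256  1.072  1.953] p [0.655  0.28   0.1249] r 0.712 az 23.1
 xaxis yaw 127.25 y(appr) [-1.0e-04 -2.9e-03 -1.0e+00] F [ 0.3 -0.3 -1.5] T [0.02 0.01 0.02] w 0.0181
[0.267, 0.109, 0.244]
to socket in tool xyz [ 0.0004 -0.      0.0002] tilt fix about tool [-0.1  -0.   -0.13]
```

View pics/side6z.png

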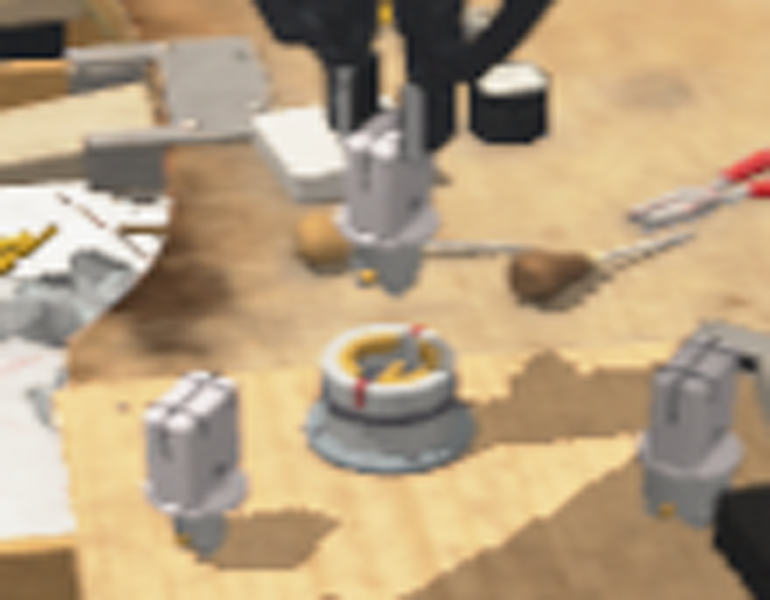

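Call:
{"name": "jog_arm", "arguments": {
  "motion": [
    [[0.0002,0.02,0],[-0.1,0,-0.1],0.005],
    [[0,0.015,0],[0,0,0],0.005],
    [[0,0.006,0],[0,0,0],0.005],
    [[0,0.004,0],[0,0,0],0.005],
    [[0,0,0],[0,0,0],0.005]
  ]
}}

```text
time_s: 12.15
tool_pos: [0.6549, 0.2802, 0.0799]
ee_rot: [-0.313, -0.634, 0.634, 0.313]
force: [-0.6, 0.1, -0.7]
width: 0.0182
```

```bash
python3 t14.py; python3 - <<'E'
from h import *
f=grab('side','side7')
cv2.imwrite('pics/side7z.png',cv2.resize(f['image'][190:260,260:330],None,fx=8,fy=8,interpolation=cv2.INTER_CUBIC)[:,:,::-1])
E
```

```text
t 12.15 q [-0.677  0.72   0.353  1.475 -0.274  0.996  1.97 ] p [0.6549 0.2802 0.0799] r 0.712 az 23.2
 xaxis yaw 127.44 y(appr) [ 3.e-04 -8.e-04 -1.e+00] F [-0.6  0.1 -0.7] T [ 0.01 -0.   -0.06] w 0.0182
[0.25, 0.114, 0.259]
to socket in tool xyz [ 0.0002 -0.      0.0002] tilt fix about tool [-0.01 -0.   -0.05]
```

View pics/side7z.png

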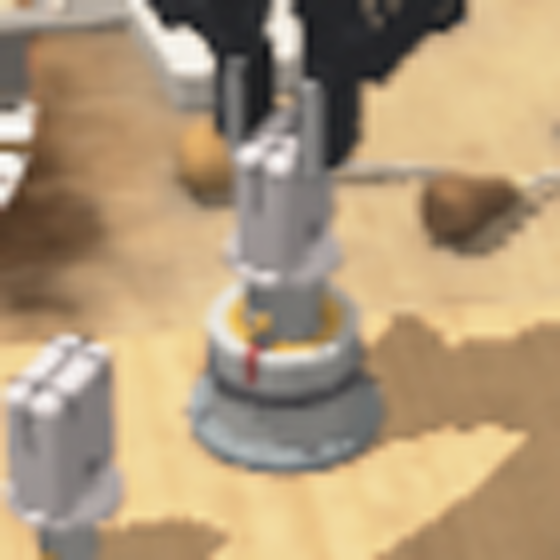

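Call:
{"name": "jog_arm", "arguments": {
  "motion": [
    [[0,0.003,0],[0,0,0],0.005],
    [[0,0.003,0],[0,0,0],0.005],
    [[0,0.003,0],[0,0,0],0.005],
    [[0,0,0],[0,0,0],0.005]
  ]
}}

```text
time_s: 12.6
tool_pos: [0.6551, 0.2802, 0.0711]
ee_rot: [0.313, 0.634, -0.634, -0.313]
force: [0.4, -0.5, 1.9]
width: 0.0179
```

```bash
python3 t14.py
```

```text
t 12.6 q [-0.675  0.729  0.35   1.48  -0.278  0.981  1.972] p [0.6551 0.2802 0.0711] r 0.712 az 23.2
 xaxis yaw 127.45 y(appr) [ 9.e-04 -4.e-04 -1.e+00] F [ 0.4 -0.5  1.9] T [ 0.01 -0.06  0.05] w 0.0179
[0.246, 0.115, 0.262]
to socket in tool xyz [ 0.0003 -0.      0.0004] tilt fix about tool [ 0.03 -0.   -0.05]
```

Call:
{"name": "jog_arm", "arguments": {
  "motion": [
    [[0,0.003,0],[0,0,0],0.005],
    [[0,0.003,0],[0,0,0],0.005],
    [[0,0.002,0],[0,0,0],0.005],
    [[0,0.001,0],[0,0,0],0.005],
    [[0,0,0],[0,0,0],0.005]
  ]
}}

```text
time_s: 13.1
tool_pos: [0.6552, 0.2803, 0.0624]
ee_rot: [0.313, 0.634, -0.634, -0.313]
force: [-0.0, -1.5, 6.9]
width: 0.0182
```

```bash
python3 t14.py; python3 - <<'E'
from h import *
f=grab('side','side8')
cv2.imwrite('pics/side8z.png',cv2.resize(f['image'][190:260,260:330],None,fx=8,fy=8,interpolation=cv2.INTER_CUBIC)[:,:,::-1])
E
```

```text
t 13.1 q [-0.673  0.739  0.347  1.484 -0.281  0.967  1.975] p [0.6552 0.2803 0.0624] r 0.713 az 23.2
 xaxis yaw 127.46 y(appr) [ 1.3e-03 -2.0e-04 -1.0e+00] F [-0.  -1.5  6.9] T [-0.06  0.09  0.01] w 0.0182
[0.243, 0.116, 0.265]
to socket in tool xyz [ 0.0003 -0.      0.0005] tilt fix about tool [ 0.05 -0.   -0.05]
```

View pics/side8z.png

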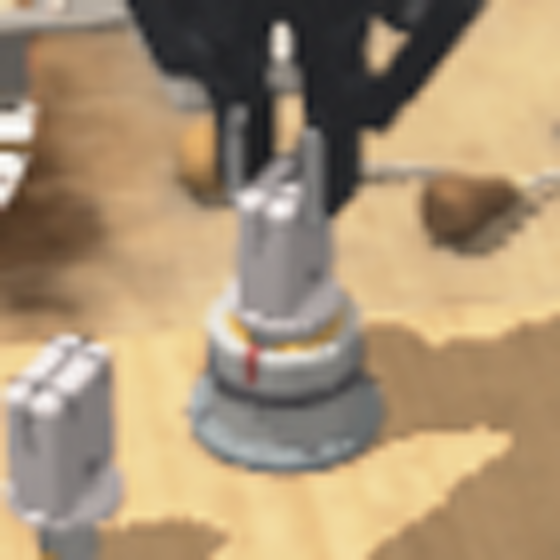

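Call:
{"name": "jog_arm", "arguments": {
  "motion": [
    [[0,0.001,0],[0,0,0],0.005],
    [[0,0,0],[0,3,0],0.005],
    [[0,0,0],[0,6,0],0.005],
    [[0,0,0],[0,6,0],0.005],
    [[0,0,0],[0,6,0],0.005],
    [[0,0,0],[0,6,0],0.005],
    [[0,0,0],[0,3,0],0.005],
    [[0,0,0],[0,0,0],0.005]
  ]
}}

```text
time_s: 13.95
tool_pos: [0.6554, 0.2796, 0.0615]
ee_rot: [0.468, 0.531, -0.531, -0.466]
force: [-0.9, -2.4, 7.1]
width: 0.0181
```

```bash
python3 t14.py
```

```text
t 13.95 q [-0.75   0.764  0.471  1.487 -0.385  0.983  1.522] p [0.6554 0.2796 0.0615] r 0.713 az 23.1
 xaxis yaw 97.32 y(appr) [ 0.0016 -0.0013 -1.    ] F [-0.9 -2.4  7.1] T [-0.96  0.02  0.1 ] w 0.0181
[0.258, 0.131, 0.265]
to socket in tool xyz [ 0.0007 -0.      0.0007] tilt fix about tool [ 0.08  0.   -0.09]
```

Call:
{"name": "jog_arm", "arguments": {
  "motion": [
    [[0.0003,0,0.0003],[0,4,0],0.005],
    [[0,0,0],[0,6,0],0.005],
    [[0,0,0],[0,6,0],0.005],
    [[0,0,0],[0,6,0],0.005],
    [[0,0,0],[0,6,0],0.005],
    [[0,0,0],[0,6,0],0.005],
    [[0,0,0],[0,0,0],0.005]
  ]
}}

```text
time_s: 14.65
tool_pos: [0.6546, 0.2794, 0.0612]
ee_rot: [0.603, 0.37, -0.371, -0.602]
force: [-2.5, -4.5, 6.8]
width: 0.0185
```

```bash
python3 t14.py; python3 - <<'E'
from h import *
f=grab('side','side9')
cv2.imwrite('pics/side9z.png',cv2.resize(f['image'][190:260,260:330],None,fx=8,fy=8,interpolation=cv2.INTER_CUBIC)[:,:,::-1])
E
```

```text
t 14.65 q [-0.833  0.799  0.609  1.492 -0.502  1.011  1.007] p [0.6546 0.2794 0.0612] r 0.712 az 23.1
 xaxis yaw 63.21 y(appr) [ 4.0e-04 -2.2e-03 -1.0e+00] F [-2.5 -4.5  6.8] T [-1.42  0.67  0.05] w 0.0185
[0.277, 0.148, 0.265]
to socket in tool xyz [ 0.0007 -0.      0.0004] tilt fix about tool [ 0.08 -0.   -0.1 ]
```

View pics/side9z.png

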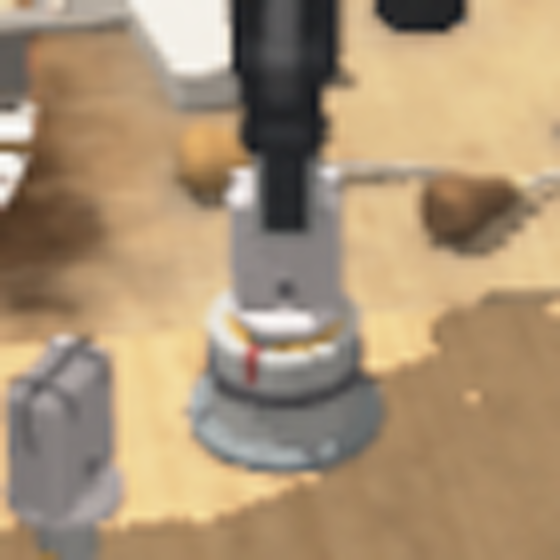

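Call:
{"name": "jog_arm", "arguments": {
  "motion": [
    [[-0.0006,0,0],[0,4,0],0.005],
    [[0,0,0],[0,5,0],0.005],
    [[0,0,0],[0,5,0],0.005],
    [[0,0,0],[0,4,0],0.005],
    [[0,0,0],[0,0,0],0.005],
    [[0,0,0],[0,0,0],0.005]
  ]
}}

```text
time_s: 15.3
tool_pos: [0.6541, 0.2791, 0.0612]
ee_rot: [0.653, 0.273, -0.273, -0.652]
force: [-3.5, -3.8, 6.7]
width: 0.0182
```

```bash
python3 t14.py
```

```text
t 15.3 q [-0.872  0.821  0.678  1.495 -0.564  1.029  0.739] p [0.6541 0.2791 0.0612] r 0.711 az 23.1
 xaxis yaw 45.44 y(appr) [ 0.     -0.0016 -1.    ] F [-3.5 -3.8  6.7] T [-1.17  0.95  0.14] w 0.0182
[0.288, 0.156, 0.264]
to socket in tool xyz [ 0.0011 -0.      0.0004] tilt fix about tool [ 0.06 -0.   -0.07]
```

Call:
{"name": "jog_arm", "arguments": {
  "motion": [
    [[-0.0005,0,0],[0,2,0],0.005],
    [[0,0,0],[0,0,0],0.005],
    [[0,0,0],[0,0,0],0.005]
  ]
}}

```text
time_s: 15.6
tool_pos: [0.6539, 0.279, 0.0613]
ee_rot: [0.657, 0.262, -0.262, -0.656]
force: [-3.3, -2.5, 7.6]
width: 0.0182
```

```bash
python3 t14.py
```

```text
t 15.6 q [-0.877  0.822  0.686  1.496 -0.571  1.03   0.709] p [0.6539 0.279  0.0613] r 0.711 az 23.1
 xaxis yaw 43.45 y(appr) [ 4.0e-04 -1.1e-03 -1.0e+00] F [-3.3 -2.5  7.6] T [-0.89  0.81  0.15] w 0.0182
[0.289, 0.157, 0.264]
to socket in tool xyz [ 0.0013 -0.      0.0004] tilt fix about tool [ 0.06  0.   -0.03]
```

Call:
{"name": "jog_arm", "arguments": {
  "motion": [
    [[0,0,0],[0,2,0],0.005],
    [[0,0,0],[0,0,0],0.005],
    [[0,0,0],[0,0,0],0.005]
  ]
}}

```text
time_s: 15.9
tool_pos: [0.6539, 0.279, 0.0613]
ee_rot: [0.662, 0.25, -0.25, -0.661]
force: [-2.8, -3.5, 7.5]
width: 0.0181
```

```bash
python3 t14.py; python3 - <<'E'
from h import *
f=grab('side','side10')
cv2.imwrite('pics/side10z.png',cv2.resize(f['image'][190:260,260:330],None,fx=8,fy=8,interpolation=cv2.INTER_CUBIC)[:,:,::-1])
E
```

```text
t 15.9 q [-0.881  0.825  0.694  1.496 -0.578  1.032  0.679] p [0.6539 0.279  0.0613] r 0.711 az 23.1
 xaxis yaw 41.45 y(appr) [ 3.0e-04 -1.2e-03 -1.0e+00] F [-2.8 -3.5  7.5] T [-0.92  0.89  0.2 ] w 0.0181
[0.291, 0.158, 0.264]
to socket in tool xyz [ 0.0013 -0.      0.0004] tilt fix about tool [ 0.06 -0.   -0.03]
```

View pics/side10z.png

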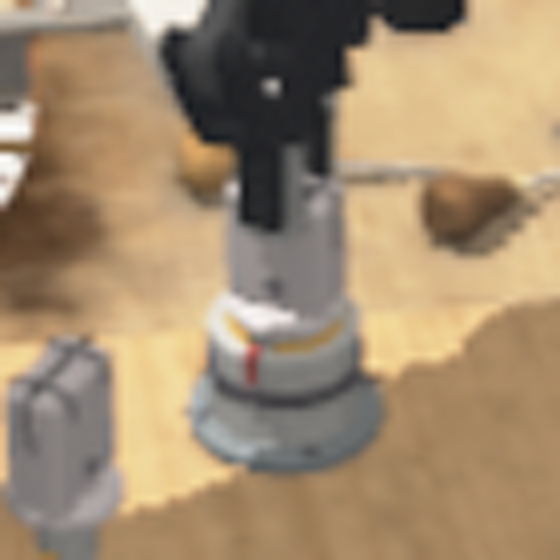

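Call:
{"name": "jog_arm", "arguments": {
  "motion": [
    [[-0.0007,0,0],[0,2,0],0.005],
    [[0,0,0],[0,0,0],0.005],
    [[0,0,0],[0,0,0],0.005]
  ]
}}

```text
time_s: 16.25
tool_pos: [0.6536, 0.2788, 0.0614]
ee_rot: [0.666, 0.239, -0.239, -0.665]
force: [-1.7, -2.5, 6.8]
width: 0.0184
```

```bash
python3 t14.py;python3 t14.py
```

```text
t 16.25 q [-0.886  0.827  0.702  1.498 -0.585  1.033  0.649] p [0.6536 0.2788 0.0614] r 0.711 az 23.1
 xaxis yaw 39.46 y(appr) [ 8.e-04 -8.e-04 -1.e+00] F [-1.7 -2.5  6.8] T [-0.61  0.54  0.32] w 0.0184
[0.292, 0.159, 0.263]
to socket in tool xyz [ 0.0017 -0.      0.0004] tilt fix about tool [0.07 0.   0.01]
t 16.25 q [-0.886  0.827  0.702  1.498 -0.585  1.033  0.649] p [0.6536 0.2788 0.0614] r 0.711 az 23.1
 xaxis yaw 39.46 y(appr) [ 8.e-04 -8.e-04 -1.e+00] F [-1.7 -2.5  6.8] T [-0.61  0.54  0.32] w 0.0184
[0.292, 0.159, 0.263]
to socket in tool xyz [ 0.0017 -0.      0.0004] tilt fix about tool [0.07 0.   0.01]
```

Call:
{"name": "jog_arm", "arguments": {
  "motion": [
    [[0,0,0],[0,0,0],0.005],
    [[0,0,0],[0,0,0],0.005],
    [[0,0,0],[0,0,0],0.005],
    [[0,0,0],[0,0,0],0.005],
    [[0,0,0],[0,0,0],0.005]
  ]
}}

```text
time_s: 16.75
tool_pos: [0.6535, 0.2788, 0.0614]
ee_rot: [0.666, 0.239, -0.239, -0.665]
force: [-2.0, -1.7, 8.1]
width: 0.0182
```

```bash
python3 t14.py; python3 - <<'E'
from h import *
f=grab('side','side11');W=pts(f)
cv2.imwrite('pics/side11z.png',cv2.resize(f['image'][180:260,250:330],None,fx=7.5,fy=7.5,interpolation=cv2.INTER_CUBIC)[:,:,::-1])
# others: moved?
g=load('side0')
for n,r in dict(B=(230,262,255,278),A=(218,260,330,348),jar=(270,295,315,340),wax=(285,312,278,315)).items():
    print(n,np.abs(f['image'][r[0]:r[1],r[2]:r[3]].astype(int)-g['image'][r[0]:r[1],r[2]:r[3]]).mean().round(1))
E
```

```text
t 16.75 q [-0.886  0.827  0.702  1.498 -0.585  1.033  0.649] p [0.6535 0.2788 0.0614] r 0.711 az 23.1
 xaxis yaw 39.47 y(appr) [ 7.e-04 -8.e-04 -1.e+00] F [-2.  -1.7  8.1] T [-0.5   0.57  0.31] w 0.0182
[0.292, 0.159, 0.263]
to socket in tool xyz [ 0.0017 -0.      0.0004] tilt fix about tool [0.06 0.   0.  ]
B 25.0
A 26.3
jar 9.3
wax 13.6
```

View pics/side11z.png

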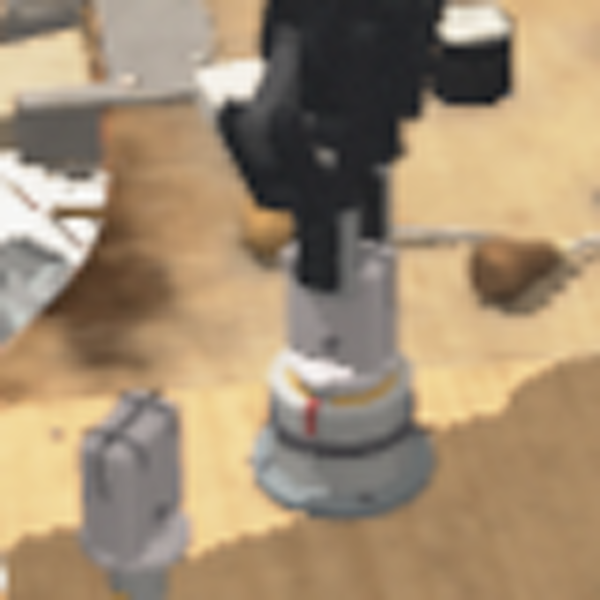

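View pics/side11.png

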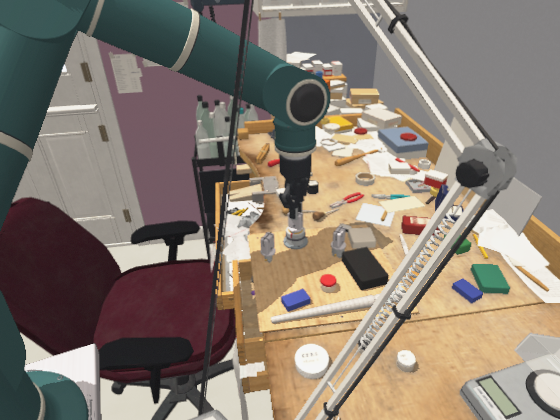

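```bash
python3 -c "
from h import *
print(manip.finish_job()); st()"
```

```text
the job is handed in; nothing more can be done
None
the job is handed in; nothing more can be done
```

I put the 26 mm head in the socket, pressed it down against the spring, turned it clockwise to its stop and handed the job in at about 16.8 s with the gripper still holding it. No verdict was reported, so the checks below are my own.

**What I did**
- I took the arm past the lamp pole with the tool drawn in close to the base, swung the elbow to the left, and kept the arm on that side from then on.
- I picked the head by its shank width in the side picture. The other two measured about 19 mm and 30 mm, so the hidden one had to be the 26 mm head, and its shank looked right once lifted.
- I lowered it with the pins over the notches and pressed until the spring gave about 8 N, then about 1 mm further before turning it.

**Last checks**
- **Turn:** the gripper turned about 88° from the notches. The resisting torque rose from 0.20 to 0.32 N m over the last 2°, more than the return spring alone gives, so I take it to be at the stop.
- **Depth:** the push was about 9 N. The middle of the block works out at about 71 mm above the socket's underside, against the 76.5 mm limit. This assumes the head did not slip in the fingers.
- **Position:** the tool point is about 1.8 mm from the measured socket centre and upright within 0.1°. I did not measure the head's own tilt.
- **Grip:** it held steady for the last 0.5 s at 18.2 mm opening.
- **Other objects:** the two other heads, the jar and the wax block look unmoved in the last side picture. The image differences there look like the arm's shadow.

**What disagreed**
- The fingertips appeared to sit about 25 mm higher on the block than the stated tool geometry, so the pads hold only its upper part.
- The opening read 18.2 mm on the 20 mm block.
- A side force of 2 to 4 N remained while turning. I reduced it with small shifts but did not remove it.

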